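# Set out the gauge plates for the caliper check

### The arm

A 6-joint arm with a two-finger parallel gripper is mounted at the origin on the work surface. World frame = base frame: x ahead of the robot, y to its left, z up, the work surface at z = 0. Lengths are in m, angles in rad, forces in N, time in s.
With the tool pointing down it reaches from about 0.225 to 0.875 m from the base axis. Payload 3.4 kg.
Tool frame: the origin (TCP) lies at the very end of the fingers, on their centre line; the grasp point (between the pads) lies 19 mm behind it (manip.tcp_to_grasp is the distance from the TCP to the grasp point, in m); z points along the fingers, y is the line along which they close (so a half turn about z gives the same grasp; the last joint's range is limited). The gripper opens to 85 mm and grips with 20 to 120 N. Pads are 22 mm wide; open, the fingers measure 114 mm over their backs; the gripper's body (76 mm by 85 mm) begins 54 mm behind the grasp point. The pads swing forward as they close: fully open they stand 13 mm farther back than shut.
Start: joints at [-1.288, 0.276, 1.505, -0, 1.361, -0.121], TCP at [0.226, -0.529, 0.231] pointing down, gripper open.
Joint ranges: [-2.89, 2.89], [-0.75, 2.08], [0.22, 2.7], [-1.18, 4.32], [0.11, 2.71], [-2.7, 2.7]. Speed limits (rad/s): [2.57, 2.57, 3.14, 3.14, 3.14, 3.14].

### API

Orientations are given as a unit quaternion [w, x, y, z].
In Python, from rig import status, get_image, job, manip gives the robot as it stands.
- The arm moves only by the tool apply_moves, never from a script. Its arguments are lists of equal length, an entry for each row: "xyz": the shift along the tool's x, y, z each as a share of 0.3 m, from -1 to 1, a list of three; "rot": the turn, a rotation vector about the tool's x, y, z each as a share of 60 degrees, from -1 to 1, a list of three; "hand": the opening, from -1 (shut) to 1 (fully open). A call has 1 to 8 rows; each row shifts and turns the commanded pose from where the row before left it, along the tool's axes as they then stand; what a row does not reach is not made up. A row lasts 1/8 s, in which the tool goes at most 62.5 mm and 10.7 degrees, less where a joint would pass 70% of its speed; a pose out of reach is approached as far as the arm can. A call with a number of a shift or a turn outside -1 to 1 is refused whole. A call with a gripper value outside its range is refused whole. The fingers move at their own pace and stop on an object; "force" is the grip in N (left out, the last holds). Time passes only in rows, so rows that do not move let the fingers close. It gives the time, the measured TCP pose, the force, the opening and the grip force at its end, in the units of the state.
- status.get_state(): the state, without advancing time (a new reading comes with each control period).
- get_image(name): name is "side" or "top"; returns a dict with "pixels" (480x640x3 uint8, red, green, blue), "fovy" (degrees; the focal length in pixels is half the picture's height over the tangent of half this angle, whatever the lens; pixels are square), "cx", "cy" (the principal point, pixels), "origin" and "orientation" of the camera in the world. Camera axes: x right, y down, z forward; pixel columns grow to the right and rows downward; lengths in m; the calibration is good to about 2 mm. A picture is of the moment at which its call begins. There is no depth.
- job.sign_off(): hands the job in; it is judged then, once.
The state is a dict: "clock": time; "qpos": joint angles; "qd": joint speeds; "effort": joint torques, N m; "position": TCP position; "ee_rot": TCP orientation; "contact_force": force on the tool from outside, world axes, zero at the start; "moment": the same for the moment, N m; "width": finger opening in m; "gripper_force": force on a finger pad.
Only numpy, scipy, OpenCV 4.12 (cv2) and the standard library are available. Lean on these libraries where they do the work, as an engineer would, in place of code of your own. Each camera call takes 0.05 s, during which the arm holds its last target. There are 200 camera calls.

### The job

Lift the lid of the wooden gauge case by its brass bar until it rests back on its stop, then take out every steel gauge plate in it and lay each one flat, flush and square on the copper rivet block of the same outline. When all are set, lower the lid gently until the empty case is fully shut, and leave the other things on the table where they are.

Things in the scene. Friction and masses are not known exactly. Their poses are not given: they have to be found in the camera images.
- case: Wooden gauge case, fixed, 190 (x) x 240 (y) x 56 mm high, walls and floor 6 mm; origin at the centre of its underside. The lid's hinge runs along its y on the +x (far) rim; the gauge plates lie inside on its floor, each with its grip rib roughly along the case's x.
- lid (a joint): Case lid angle in rad: 0 shut, 1.85 leaning back on its stop, past upright. It falls by its own weight (0.35 kg) towards shut below about 1.5 and towards the stop above about 1.65.
- lid_hinge (a point): Point on the hinge axis, middle of the case's far rim, 56 mm above the table. The lid is a 190 x 240 x 10 mm board running from here to the near rim, its underside level with this point when shut.
- lid_bar (a point): Middle of the lid's brass bar handle: round bar, 10 mm diameter, 110 mm long parallel to the hinge, posts at 50 mm either side of the middle; with the lid shut it is 172 mm nearer than the hinge and 47 mm above it, its axis 37 mm above the lid's top. Free space under it is 32 mm.
- plate_bigsq: Steel gauge plate, large square, 60 x 60 mm, 10 mm thick, with an upright grip rib in the middle of its top: 32 mm long along x, 12 mm thick along y, from 10 to 36 mm above the underside. Origin at the centre of the underside. May be absent.
- plate_smallsq: Steel gauge plate, small square, 42 x 42 mm, 10 mm thick, with an upright grip rib in the middle of its top: 32 mm long along x, 12 mm thick along y, from 10 to 36 mm above the underside. Origin at the centre of the underside. May be absent.
- plate_oblong: Steel gauge plate, oblong, 44 mm (x) by 76 mm (y), 10 mm thick, with an upright grip rib in the middle of its top: 32 mm long along x, 12 mm thick along y, from 10 to 36 mm above the underside. Origin at the centre of the underside. May be absent.
- plate_round: Steel gauge plate, round, 56 mm diameter, 10 mm thick, with an upright grip rib in the middle of its top: 32 mm long along x, 12 mm thick along y, from 10 to 36 mm above the underside. Origin at the centre of the underside. May be absent.
- block_bigsq: Copper rivet block, large square, 60 x 60 mm, 12 mm high, flat top, standing loose on the table, 280 to 500 g. Origin at the centre of its underside. Same outline as the large square plate.
- block_smallsq: Copper rivet block, small square, 42 x 42 mm, 12 mm high, flat top, standing loose on the table, 280 to 500 g. Origin at the centre of its underside. Same outline as the small square plate.
- block_oblong: Copper rivet block, oblong, 44 mm (x) by 76 mm (y), 12 mm high, flat top, standing loose on the table, 280 to 500 g. Origin at the centre of its underside. Same outline as the oblong plate.
- block_round: Copper rivet block, round, 56 mm diameter, 12 mm high, flat top, standing loose on the table, 280 to 500 g. Origin at the centre of its underside. Same outline as the round plate.
- caliper: Steel caliper lying flat, a bystander, about 170 mm long. Origin at its underside.
- descender: Green aluminium figure-of-eight descender lying flat, a bystander, about 140 mm long. Origin at its underside.
- mug: White mug, a bystander. Origin at its underside.
- oil: Amber oil bottle, a bystander, 130 mm high. Origin at its underside.
- tin: Small aluminium tin, a bystander, 60 mm high. Origin at its underside.
Things that resemble listed ones, but are neither listed nor needed, are in the scene too. What is shaped like the block_smallsq but pink or purple is not meant.

How it is judged:
On the way, in this order (a step that is already met when the one before it is completed fails the run):
1. the lid is open, resting back on its stop (value of joint lid above 1.78 rad), for 0.3 s.
2. every gauge plate present lies flush on the block of its outline, with the lid still open (horizontal distance between plate_bigsq and block_bigsq below 0.005 m and z of plate_bigsq in the frame of block_bigsq between 0.009 and 0.015 m and angle between each of plate_bigsq, plate_smallsq, plate_oblong, plate_round's own z axis and vertical below 0.06 rad and linear speed of each of plate_bigsq, plate_smallsq, plate_oblong, plate_round below 0.03 m/s and (angle between the x axis of plate_bigsq and the x axis of block_bigsq, either way round below 0.1 rad or angle between the x axis of plate_bigsq and the y axis of block_bigsq, either way round below 0.1 rad) and horizontal distance between plate_smallsq and block_smallsq below 0.005 m and z of plate_smallsq in the frame of block_smallsq between 0.009 and 0.015 m and (angle between the x axis of plate_smallsq and the x axis of block_smallsq, either way round below 0.1 rad or angle between the x axis of plate_smallsq and the y axis of block_smallsq, either way round below 0.1 rad) and horizontal distance between plate_oblong and block_oblong below 0.005 m and z of plate_oblong in the frame of block_oblong between 0.009 and 0.015 m and angle between the x axis of plate_oblong and the x axis of block_oblong, either way round below 0.1 rad and horizontal distance between plate_round and block_round below 0.005 m and z of plate_round in the frame of block_round between 0.009 and 0.015 m and value of joint lid above 1.5 rad), for 0.2 s.
At the end, for the whole second after the job is handed in: Each plate present lies flat and at rest on the copper block of its own outline, centres within 5 mm and edges parallel within 0.1 rad (the round one may be turned any way, the squares by quarter turns), and the lid is shut to within 0.04 rad (horizontal distance between plate_bigsq and block_bigsq below 0.005 m and z of plate_bigsq in the frame of block_bigsq between 0.009 and 0.015 m and angle between each of plate_bigsq, plate_smallsq, plate_oblong, plate_round's own z axis and vertical below 0.06 rad and linear speed of each of plate_bigsq, plate_smallsq, plate_oblong, plate_round below 0.03 m/s and (angle between the x axis of plate_bigsq and the x axis of block_bigsq, either way round below 0.1 rad or angle between the x axis of plate_bigsq and the y axis of block_bigsq, either way round below 0.1 rad) and horizontal distance between plate_smallsq and block_smallsq below 0.005 m and z of plate_smallsq in the frame of block_smallsq between 0.009 and 0.015 m and (angle between the x axis of plate_smallsq and the x axis of block_smallsq, either way round below 0.1 rad or angle between the x axis of plate_smallsq and the y axis of block_smallsq, either way round below 0.1 rad) and horizontal distance between plate_oblong and block_oblong below 0.005 m and z of plate_oblong in the frame of block_oblong between 0.009 and 0.015 m and angle between the x axis of plate_oblong and the x axis of block_oblong, either way round below 0.1 rad and horizontal distance between plate_round and block_round below 0.005 m and z of plate_round in the frame of block_round between 0.009 and 0.015 m and value of joint lid below 0.04 rad); the robot touches nothing.
It fails at once if the lid is dropped shut (faster than 2.4 rad/s) (velocity of joint lid below -2.4 rad/s).
It fails at once if a bystander is disturbed (moved over 25 mm) (distance of any of caliper, descender, mug, oil, tin from where it was at the start of the episode above 0.025 m).
Of plate_bigsq, plate_smallsq, plate_oblong, plate_round only 2 to 4 are there at a start; the rules pass over those that are not, and their reading is None.
At some moment in a run one of block_bigsq, block_smallsq, block_oblong, block_round may be knocked a few centimetres aside while the robot is not near it.
It also fails if it takes over 210 s, if anything falls off the work surface, if the arm or the gripper's body presses on something with over 40 N, if the wrist force passes 120 N, or if a joint passes its speed limit or range.

## Working session

There is one attempt and no reset: what is moved stays moved. The work goes in short steps, Python scripts to look and compute and a tool call to move; the robot and the scene stay as the last step left them, time stands still between calls to the robot, and variables do not carry over. Pictures are saved under pics/ and viewed, at most 14 in all, crops included, and the job is handed in when it is done.

Besides the shell and the picture viewer there is one more tool, called after ">>>" as name(argument=value, ...), one argument or row to a line, values as JSON. apply_moves: Moves the arm, as the interface text tells. Its arguments: {"type":"object","properties":{"xyz":{"type":"array","items":{"type":"array","items":{"type":"number","minimum":-1,"maximum":1}}},"rot":{"type":"array","items":{"type":"array","items":{"type":"number","minimum":-1,"maximum":1}}},"hand":{"type":"array","items":{"type":"number"}},"force":{"type":"number"}},"required":["xyz","rot","hand"]}

```bash
ls; mkdir -p pics; python3 - <<'E'
from rig import status,get_image,job,manip
import cv2
s=status.get_state(); print(s)
for n in("top","side"):
    g=get_image(n); cv2.imwrite(f"pics/{n}0.png",g["pixels"][:,:,::-1]); print({k:v for k,v in g.items() if k!="pixels"})
print(manip.tcp_to_grasp, dir(manip))
E
```

```text
pics
{'clock': 0.0, 'qpos': array([-1.28797396e+00,  2.76600597e-01,  1.50613398e+00,  3.01202946e-06,
        1.36068806e+00, -1.20977270e-01]), 'qd': array([-0.00021752,  0.00025515, -0.00034075,  0.00068625, -0.00100234,
        0.00013721]), 'effort': array([ 2.66341303e-04, -4.16776514e+01, -2.45807737e+01,  6.59116768e-05,
        1.09564973e-02, -1.37407167e-05]), 'position': array([ 0.22578695, -0.52824496,  0.23043618]), 'ee_rot': array([-9.12112396e-04,  9.79687027e-01,  2.00530528e-01, -7.24945565e-05]), 'contact_force': array([ 0.24070091, -0.82007033,  0.21296916]), 'moment': array([ 0.02784868, -0.02407549,  0.01798592]), 'gripper_force': 0.0, 'width': 0.08548873503544319}
{'fovy': 56.209556821758255, 'cx': 320.6913129005856, 'cy': 242.66624427070852, 'origin': array([ 0.38134083, -0.01244557,  1.16677193]), 'orientation': array([-0.0465322 ,  0.71485761, -0.69647718,  0.04162798])}
{'fovy': 44.52847208273976, 'cx': 326.26651352927206, 'cy': 240.70681338688584, 'origin': array([ 0.30844968, -1.1631372 ,  1.45668782]), 'orientation': array([-0.34928729,  0.93294467, -0.08219311,  0.02927316])}
0.0187 ['MotionError', '__class__', '__delattr__', '__dict__', '__dir__', '__doc__', '__eq__', '__format__', '__ge__', '__getattribute__', '__getstate__', '__gt__', '__hash__', '__init__', '__init_subclass__', '__le__', '__lt__', '__module__', '__ne__', '__new__', '__reduce__', '__reduce_ex__', '__repr__', '__setattr__', '__sizeof__', '__str__', '__subclasshook__', '__weakref__', 'tcp_to_grasp']
```

View pics/top0.png

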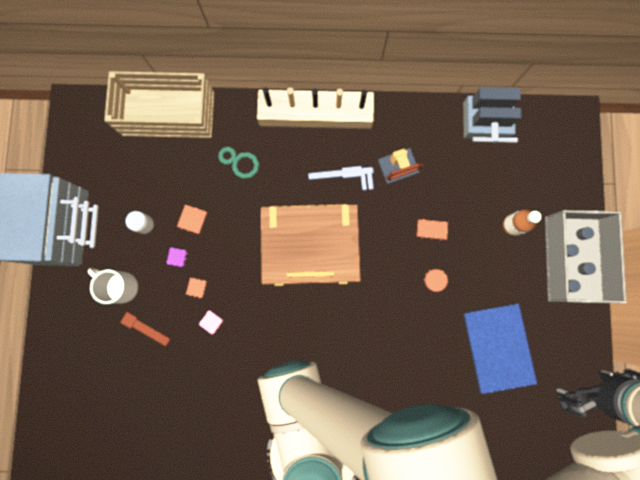

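View pics/side0.png

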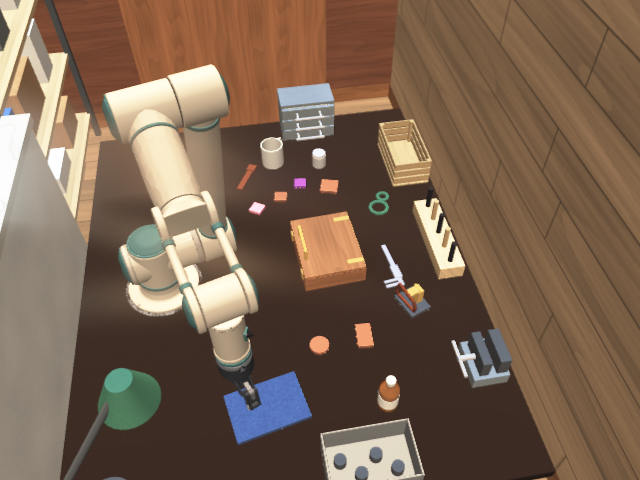

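The two pictures agree. Candidates for the blocks, in top-view pixels:
- **Large square:** (192,219).
- **Small square:** copper at (196,287). The purple (176,257) and pink (210,322) ones are decoys.
- **Oblong:** (432,229).
- **Round:** (436,280).

The case is at (310,244) with its bar at (310,274). The red hammer-like item at (145,328) isn't a block.

```bash
cat > h.py <<'E'
import numpy as np, cv2
from scipy.spatial.transform import Rotation as R
from rig import status,get_image,job
def q(o): return R.from_quat([o[1],o[2],o[3],o[0]])
def K(g):
    f=240/np.tan(np.radians(g["fovy"])/2); return f
def ray(g,uv,z):
    uv=np.atleast_2d(uv).astype(float); f=K(g)
    d=np.c_[(uv[:,0]-g["cx"])/f,(uv[:,1]-g["cy"])/f,np.ones(len(uv))]
    d=q(g["orientation"]).apply(d); o=np.array(g["origin"])
    return o+d*((z-o[2])/d[:,2])[:,None]
def proj(g,p):
    c=q(g["orientation"]).inv().apply(np.atleast_2d(p)-g["origin"]); f=K(g)
    return np.c_[c[:,0]/c[:,2]*f+g["cx"],c[:,1]/c[:,2]*f+g["cy"]]
def copper(g):
    h=cv2.cvtColor(g["pixels"],cv2.COLOR_RGB2HSV); return h
def blob(mask,near,rad):
    m=np.zeros_like(mask); cv2.circle(m,tuple(int(round(x)) for x in near),rad,255,-1); m&=mask
    n,l,s,c=cv2.connectedComponentsWithStats(m)
    if n<2: return None
    i=1+np.argmax(s[1:,4]); return (l==i).astype(np.uint8)*255
def rect(g,m,z):
    c=max(cv2.findContours(m,0,cv2.CHAIN_APPROX_NONE)[0],key=cv2.contourArea)[:,0]
    ys,xs=np.nonzero(m); cen=ray(g,np.c_[xs,ys],z)[:,:2].mean(0)
    w=ray(g,c,z)[:,:2].astype(np.float32)*1000
    r=cv2.minAreaRect(w); return cen*1000,r
E
python3 - <<'E'
from h import *
g0={n:get_image(n) for n in("top","side")}
B=dict(big=(192,219),small=(196,287),obl=(432,229),rnd=(436,280))
S=dict(big=(329,186),small=(281,196),obl=(364,335),rnd=(319,345))
for n,P in(("top",B),("side",S)):
    g=g0[n]; h=cv2.cvtColor(g["pixels"],cv2.COLOR_RGB2HSV)
    m=cv2.inRange(h,(3,110,120),(20,255,255))
    for k,p in P.items():
        print(n,k,g["pixels"][p[1],p[0]],h[p[1],p[0]])
        b=blob(m,p,24); cen,r=rect(g,b,.012); print("  ",cen.round(1),np.round(r[0],1),np.round(r[1],1),round(r[2],1),b.astype(bool).sum())
g=g0["top"];
for uv,z in (((287,275),.103),((334,274),.103),((262,206),.066),((358,205),.066),((360,284),.066),((261,283),.066)): print(uv,ray(g,uv,z).round(3))
# bar
h=cv2.cvtColor(g["pixels"],cv2.COLOR_RGB2HSV)
print(h[274,300:304],h[215,272],h[250,300])
a=cv2.resize(g["pixels"][190:300,245:375],None,fx=5,fy=5,interpolation=cv2.INTER_CUBIC)
b=cv2.resize(g["pixels"][200:345,150:235],None,fx=3.8,fy=3.8,interpolation=cv2.INTER_CUBIC)[:550]
cv2.imwrite("pics/crop.png",cv2.cvtColor(a,4));cv2.imwrite("pics/cropb.png",cv2.cvtColor(b,4))
E
```

```text
top big [247 177 133] [ 12 118 247]
   [580.1 336.4] [579.8 336.4] [65.1 66.9] 73.4 612
top small [248 182 138] [ 12 113 248]
   [402.7 314.6] [402.2 314.7] [46.4 48.9] 79.1 338
top obl [246 173 128] [ 11 122 246]
   [ 569.4 -290.4] [ 569.6 -290.4] [81.  49.2] 85.4 584
top rnd [247 177 131] [ 12 120 247]
   [ 437.6 -299.4] [ 437.4 -299. ] [56.2 59.2] 1.5 446
side big [242 161 118] [ 10 131 242]
   [576.5 329.7] [576.3 329.9] [69.5 63.8] 73.6 240
side small [239 159 118] [ 10 129 239]
   [399.3 307.8] [400.4 308.4] [50.1 47.5] 77.6 134
side obl [243 163 118] [ 11 131 243]
   [ 566.5 -295.7] [ 565.9 -295.2] [81.4 49.3] 84.1 396
side rnd [245 166 120] [ 11 130 245]
   [ 435.  -303.8] [ 434.8 -305.4] [58.5 56.7] 79.9 299
(287, 275) [[0.436 0.074 0.103]]
(334, 274) [[ 0.441 -0.037  0.103]]
(262, 206) [[0.608 0.146 0.066]]
(358, 205) [[ 0.616 -0.093  0.066]]
(360, 284) [[ 0.42  -0.102  0.066]]
(261, 283) [[0.416 0.14  0.066]]
[[ 27  97 253]
 [ 27  97 254]
 [ 27 101 253]
 [ 26  98 253]] [ 26  96 253] [ 12 122 217]
```

View pics/crop.png

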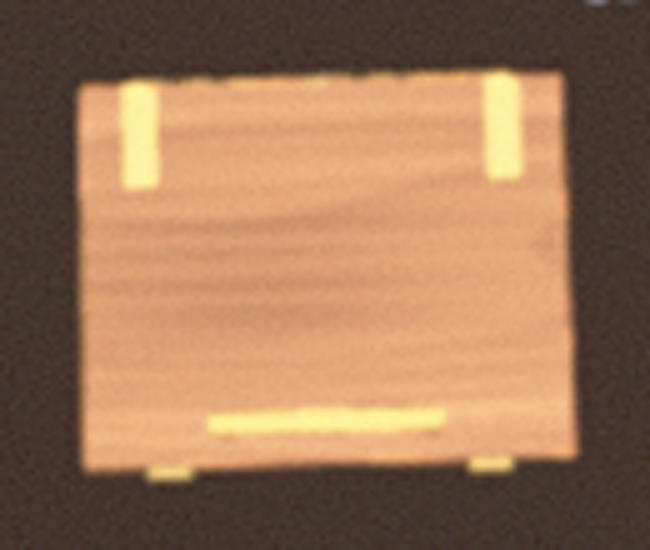

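Crop check: shut wooden case, brass bar at crop (325,422), hinge straps at the far edge, so the opening side is near the robot. Next I'll fit poses properly, accounting for the visible side faces.

```bash
cat >> h.py <<'E'
from scipy.optimize import least_squares
def prism(kind,x,y,a,z0,z1):
    s=dict(big=(30,30),small=(21,21),obl=(22,38))
    if kind=="rnd": t=np.linspace(0,2*np.pi,40); p=28*np.c_[np.cos(t),np.sin(t)]
    else: u,v=s[kind] if kind in s else kind; p=np.array([(u,v),(-u,v),(-u,-v),(u,-v)])
    c,d=np.cos(a),np.sin(a); p=p/1000@np.array([[c,d],[-d,c]])+[x,y]
    return np.vstack([np.c_[p,np.full(len(p),z)] for z in(z0,z1)])
def mom(m): 
    return m["m10"]/m["m00"],m["m01"]/m["m00"],m["mu20"]/m["m00"],m["mu11"]/m["m00"],m["mu02"]/m["m00"],m["m00"]
def fit(views,kind,x0,z0=0,z1=.012):
    """views: list of (g,mask); match centroid and normalised second moments"""
    def res(p):
        r=[]
        for g,m in views:
            h=cv2.convexHull(proj(g,prism(kind,*p,z0,z1)).astype(np.float32))
            A=mom(cv2.moments(m,True)); B=mom(cv2.moments(h))
            r+=[A[0]-B[0],A[1]-B[1]]
            ta=A[2]+A[4]; tb=B[2]+B[4]
            if kind!="rnd": r+=[3*((A[2]-A[4])/ta-(B[2]-B[4])/tb),3*(A[3]/ta-B[3]/tb)]
        return np.array(r)
    s=least_squares(res,x0,diff_step=1e-3); return s.x,np.abs(s.fun).max(),[cv2.moments(m,True)["m00"]/cv2.contourArea(cv2.convexHull(proj(g,prism(kind,*s.x,z0,z1)).astype(np.float32))) for g,m in views]
def mask(g,lo=(3,100,90),hi=(20,255,255)):
    return cv2.inRange(cv2.cvtColor(g["pixels"],cv2.COLOR_RGB2HSV),lo,hi)
def goto(pos,yang,smax=.2,rmax=.17):
    """rows for going to TCP pos with tool down, tool y at angle yang"""
    s=status.get_state(); r=q(s["ee_rot"]); x=[np.sin(-yang),np.cos(yang),0]
    T=R.from_matrix(np.c_[[-np.sin(yang),np.cos(yang),0],[np.cos(yang),np.sin(yang),0],[0,0,-1]])
    rv=(r.inv()*T).as_rotvec(); d=T.inv().apply(np.array(pos)-s["position"])
    print("pos",s["position"].round(4),"rot(total share)",(rv/np.radians(60)).round(3),"rows",int(np.ceil(np.abs(rv).max()/np.radians(60)/rmax)),
     "| then shift in turned frame (total share)",(d/.3).round(4),"rows",int(np.ceil(np.linalg.norm(d)/.3/smax)),"t",round(s["clock"],2),"F",s["contact_force"].round(1),"w",round(s["width"],4))
E
cat > blocks.py <<'E'
from h import *
g0={n:get_image(n) for n in("top","side")}
B=dict(big=(192,219),small=(196,287),obl=(432,229),rnd=(436,280))
S=dict(big=(329,186),small=(281,196),obl=(364,335),rnd=(319,345))
for k in B:
    V=[(g0["top"],blob(mask(g0["top"]),B[k],26)),(g0["side"],blob(mask(g0["side"]),S[k],22))]
    i=[*ray(g0["top"],B[k],.012)[0,:2],-.1]
    if k=="small":i[2]=-.2
    if k=="big":i[2]=-.3
    for v in(V[:1],V[1:],V):
        p,e,a=fit(v,k,i); print(k,p.round(4),round(e,2),np.round(a,2))
E
python3 blocks.py; python3 - <<'E'
from h import *
g=get_image("top"); m=mask(g,(22,70,150),(35,255,255)); b=blob(m,(310,274),28)
ys,xs=np.nonzero(b); print(len(xs),xs.min(),xs.max()); print(cv2.fitLine(np.c_[xs,ys].astype(np.float32),2,0,.01,.01).ravel())
print(ray(g,(xs.mean(),ys.mean()),.103)); r=cv2.minAreaRect((ray(g,np.c_[xs,ys],.103)[:,:2]*1000).astype(np.float32));print(r)
goto((.440,.02,.15),.035)
E
```

```text
big [0.581  0.3378 0.2625] 0.01 [1.16]
big [ 0.5775  0.3348 -0.431 ] 0.06 [1.08]
big [ 0.5797  0.3373 -0.3779] 0.55 [1.18 1.09]
small [ 0.4025  0.3158 -0.8905] 0.05 [1.26]
small [ 0.3999  0.3132 -0.3501] 0.09 [1.2]
small [ 0.4016  0.3152 -0.4254] 0.47 [1.28 1.19]
obl [ 0.5698 -0.2917 -0.1297] 0.09 [1.21]
obl [ 0.5672 -0.2923 -0.0408] 0.06 [1.05]
obl [ 0.5686 -0.2918 -0.0818] 0.46 [1.21 1.05]
rnd [ 0.4379 -0.3006 -0.1   ] 0.0 [1.24]
rnd [ 0.4353 -0.3011 -0.1   ] 0.0 [1.05]
rnd [ 0.4367 -0.3007 -0.0662] 0.49 [1.24 1.05]
171 287 333
[ 9.9965423e-01 -2.6293894e-02  3.1033917e+02  2.7367838e+02]
[[0.44010242 0.01924327 0.103     ]]
((440.0634460449219, 20.02474594116211), (8.860381126403809, 108.98167419433594), 3.283001184463501)
pos [ 0.2259 -0.5287  0.2311] rot(total share) [-0.    -0.    -1.148] rows 7 | then shift in turned frame (total share) [1.8028 0.7772 0.2704] rows 10 t 0.35 F [ 0.2 -0.7 -0.7] w 0.0851
```

>>> apply_moves(
  xyz=[
    [0, 0, 0],
    [0, 0, 0],
    [0, 0, 0],
    [0, 0, 0],
    [0, 0, 0],
    [0, 0, 0],
    [0, 0, 0],
  ],
  rot=[
    [0, 0, -0.164],
    [0, 0, -0.164],
    [0, 0, -0.164],
    [0, 0, -0.164],
    [0, 0, -0.164],
    [0, 0, -0.164],
    [0, 0, -0.164],
  ],
  hand=[0, 0, 0, 0, 0, 0, 0],
  force=25,
)

```text
clock: 1.23
position: [0.2259, -0.5287, 0.2313]
ee_rot: [-0.0, 0.693, 0.721, 0.0]
contact_force: [0.4, 0.1, -0.6]
width: 0.0427
gripper_force: 0.0
```

>>> apply_moves(
  xyz=[
    [0.18, 0.078, 0],
    [0.18, 0.078, 0],
    [0.18, 0.078, 0],
    [0.18, 0.078, 0],
    [0.18, 0.078, 0],
  ],
  rot=[
    [0, 0, 0],
    [0, 0, 0],
    [0, 0, 0],
    [0, 0, 0],
    [0, 0, 0],
  ],
  hand=[0, 0, 0, 0, 0],
)

```text
clock: 1.85
position: [0.3339, -0.2532, 0.2315]
ee_rot: [0.001, 0.695, 0.719, 0.0]
contact_force: [1.1, 0.5, 0.4]
width: 0.0425
gripper_force: 0.0
```

>>> apply_moves(
  xyz=[
    [0.18, 0.078, 0.05],
    [0.18, 0.078, 0.05],
    [0.18, 0.078, 0.05],
    [0.18, 0.078, 0.05],
    [0.18, 0.078, 0.07],
    [0, 0, 0],
  ],
  rot=[
    [0, 0, 0],
    [0, 0, 0],
    [0, 0, 0],
    [0, 0, 0],
    [0, 0, 0],
    [0, 0, 0],
  ],
  hand=[0, 0, 0, 0, 0, 0],
)

```text
clock: 2.6
position: [0.4406, 0.0228, 0.149]
ee_rot: [-0.001, 0.692, 0.722, -0.0]
contact_force: [-0.3, -1.0, 0.6]
width: 0.0425
gripper_force: 0.0
```

```bash
python3 -c "
from h import *
goto((.4395,.02,.0845),.04)"
```

```text
pos [0.4406 0.0228 0.149 ] rot(total share) [-0.002 -0.001  0.002] rows 1 | then shift in turned frame (total share) [-0.0092 -0.0039  0.2151] rows 2 t 2.6 F [-0.3 -1.   0.6] w 0.0425
```

>>> apply_moves(
  xyz=[
    [-0.009, -0.004, 0.1],
    [0, 0, 0.08],
    [0, 0, 0.035],
    [0, 0, 0],
  ],
  rot=[
    [0, 0, 0],
    [0, 0, 0],
    [0, 0, 0],
    [0, 0, 0],
  ],
  hand=[0, 0, 0, 0],
)

```text
clock: 3.1
position: [0.4395, 0.0157, 0.0857]
ee_rot: [-0.0, 0.695, 0.719, -0.0]
contact_force: [0.4, -0.2, 0.8]
width: 0.0424
gripper_force: 0.0
```

>>> apply_moves(
  xyz=[
    [0, 0, 0],
    [0, 0, 0],
    [0, 0, 0],
    [0, 0, 0],
    [0, 0, 0],
    [0, 0, 0],
  ],
  rot=[
    [0, 0, 0],
    [0, 0, 0],
    [0, 0, 0],
    [0, 0, 0],
    [0, 0, 0],
    [0, 0, 0],
  ],
  hand=[-0.4, -0.6, -0.8, -1, -1, -1],
  force=25,
)

```text
clock: 3.85
position: [0.4387, 0.0162, 0.0864]
ee_rot: [-0.0, 0.694, 0.72, -0.001]
contact_force: [-3.7, -1.3, 5.4]
width: 0.0089
gripper_force: 24.4
```

```bash
python3 -c "
import numpy as np
f=np.arctan2(47,172)+np.linspace(0,1.82,17); r=np.hypot(172,47)
y=-r*np.cos(f)/300; z=-r*np.sin(f)/300
d=np.round(np.c_[0*y,y-y[0],z-z[0]],3); d=np.diff(d,axis=0).round(3); print(d.tolist())"
```

```text
[[0.0, 0.021, -0.064], [0.0, 0.029, -0.061], [0.0, 0.035, -0.058], [0.0, 0.042, -0.053], [0.0, 0.048, -0.048], [0.0, 0.052, -0.043], [0.0, 0.057, -0.036], [0.0, 0.061, -0.029], [0.0, 0.064, -0.022], [0.0, 0.066, -0.015], [0.0, 0.067, -0.008], [0.0, 0.068, 0.0], [0.0, 0.067, 0.008], [0.0, 0.065, 0.016], [0.0, 0.064, 0.023], [0.0, 0.061, 0.03]]
```

>>> apply_moves(
  xyz=[
    [0.0, 0.021, -0.064],
    [0.0, 0.029, -0.061],
    [0.0, 0.035, -0.058],
    [0.0, 0.042, -0.053],
  ],
  rot=[
    [0, 0, 0],
    [0, 0, 0],
    [0, 0, 0],
    [0, 0, 0],
  ],
  hand=[-1, -1, -1, -1],
)

```text
clock: 4.35
position: [0.4744, 0.0181, 0.1564]
ee_rot: [-0.003, 0.694, 0.72, -0.002]
contact_force: [-4.2, 0.5, -1.9]
width: 0.009
gripper_force: 24.4
```

>>> apply_moves(
  xyz=[
    [0.0, 0.048, -0.048],
    [0.0, 0.052, -0.043],
    [0.0, 0.057, -0.036],
    [0.0, 0.061, -0.029],
    [0.0, 0.064, -0.022],
    [0.0, 0.066, -0.015],
  ],
  rot=[
    [0, 0, 0],
    [0, 0, 0],
    [0, 0, 0],
    [0, 0, 0],
    [0, 0, 0],
    [0, 0, 0],
  ],
  hand=[-1, -1, -1, -1, -1, -1],
)

```text
clock: 5.1
position: [0.5813, 0.0236, 0.2161]
ee_rot: [-0.002, 0.694, 0.72, 0.001]
contact_force: [-0.5, 5.3, -2.0]
width: 0.009
gripper_force: 25.4
```

>>> apply_moves(
  xyz=[
    [0.0, 0.067, -0.008],
    [0.0, 0.068, 0.0],
    [0.0, 0.067, 0.008],
    [0.0, 0.065, 0.016],
    [0.0, 0.064, 0.023],
    [0.0, 0.061, 0.03],
    [0, 0, 0],
  ],
  rot=[
    [0, 0, 0],
    [0, 0, 0],
    [0, 0, 0],
    [0, 0, 0],
    [0, 0, 0],
    [0, 0, 0],
    [0, 0, 0],
  ],
  hand=[-1, -1, -1, -1, -1, -1, -1],
)

```text
clock: 5.98
position: [0.7012, 0.0289, 0.1931]
ee_rot: [-0.001, 0.694, 0.72, 0.002]
contact_force: [0.6, 6.4, 0.3]
width: 0.009
gripper_force: 25.7
```

```bash
python3 -c "
from h import *
g=get_image('side'); cv2.imwrite('pics/s1.png',cv2.cvtColor(g['pixels'][100:400,160:560],4)); print(status.get_state())"
```

```text
{'clock': 6.025, 'qpos': array([-0.06079391,  0.486003  ,  1.26681098,  0.00550532,  1.38810974,
       -0.09835079]), 'qd': array([-0.00042125, -0.01317778,  0.01126742, -0.00196243,  0.00605303,
        0.00099438]), 'effort': array([-4.45177183e+00, -5.30910766e+01, -2.46865189e+01, -2.00401962e+00,
        3.34303128e-03,  1.50750135e-01]), 'position': array([0.70063286, 0.02885862, 0.19346318]), 'ee_rot': array([-0.00150139,  0.6940614 ,  0.71991064,  0.0022772 ]), 'contact_force': array([0.93360011, 6.82975032, 0.90084677]), 'moment': array([ 0.93959761, -0.12342838,  0.16499354]), 'gripper_force': 25.717784464359283, 'width': 0.008452122706366302}
```

View pics/s1.png

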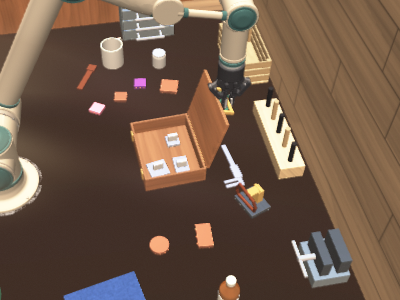

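The crop shows the lid leaning back, with the gripper on the bar at crop (228,100). Three plates are in the case at crop (172,138), (158,168) and (181,163). I'll release, back off and measure them.

>>> apply_moves(
  xyz=[
    [0, 0, 0],
    [0, 0, 0],
    [0, 0, 0],
    [0, 0.003, -0.04],
    [0, 0.003, -0.06],
    [0, 0.003, -0.08],
    [0, 0, -0.12],
    [0, 0, -0.1],
  ],
  rot=[
    [0, 0, 0],
    [0, 0, 0],
    [0, 0, 0],
    [0, 0, 0],
    [0, 0, 0],
    [0, 0, 0],
    [0, 0, 0],
    [0, 0, 0],
  ],
  hand=[-0.45, -0.45, -0.45, -0.45, -0.45, -0.45, -0.45, -0.45],
)

```text
clock: 7.02
position: [0.7018, 0.0241, 0.315]
ee_rot: [0.0, 0.695, 0.719, -0.001]
contact_force: [0.5, -0.3, 0.8]
width: 0.0233
gripper_force: 0.0
```

>>> apply_moves(
  xyz=[
    [-0.14, -0.14, 0],
    [-0.14, -0.14, 0],
    [-0.14, -0.14, 0],
    [-0.14, -0.14, 0],
    [-0.14, -0.14, 0],
    [-0.14, -0.14, 0],
    [-0.14, -0.14, 0],
    [0, 0, 0],
  ],
  rot=[
    [0, 0, 0],
    [0, 0, 0],
    [0, 0, 0],
    [0, 0, 0],
    [0, 0, 0],
    [0, 0, 0],
    [0, 0, 0],
    [0, 0, 0],
  ],
  hand=[-0.45, -0.45, -0.45, -0.45, -0.45, -0.45, -0.45, -0.45],
)

```text
clock: 8.02
position: [0.415, -0.2818, 0.314]
ee_rot: [-0.0, 0.697, 0.717, -0.002]
contact_force: [0.2, 0.9, 0.9]
width: 0.0235
gripper_force: 0.0
```

```bash
python3 -c "
from h import *
g=get_image('top'); cv2.imwrite('pics/t2.png',cv2.cvtColor(g['pixels'],4));
a=cv2.resize(g['pixels'][190:300,245:375],None,fx=5,fy=5,interpolation=cv2.INTER_CUBIC); cv2.imwrite('pics/t2c.png',cv2.cvtColor(a,4))
g=get_image('side'); cv2.imwrite('pics/s2.png',cv2.cvtColor(g['pixels'],4))
goto((.45,0,.2),-1.535)"
```

```text
pos [ 0.4179 -0.2792  0.3139] rot(total share) [-1.000e-03  1.000e-03  1.497e+00] rows 9 | then shift in turned frame (total share) [ 0.1404 -0.9261  0.3796] rows 6 t 8.12 F [ 0.6  0.4 -0.7] w 0.0235
```

View pics/t2c.png

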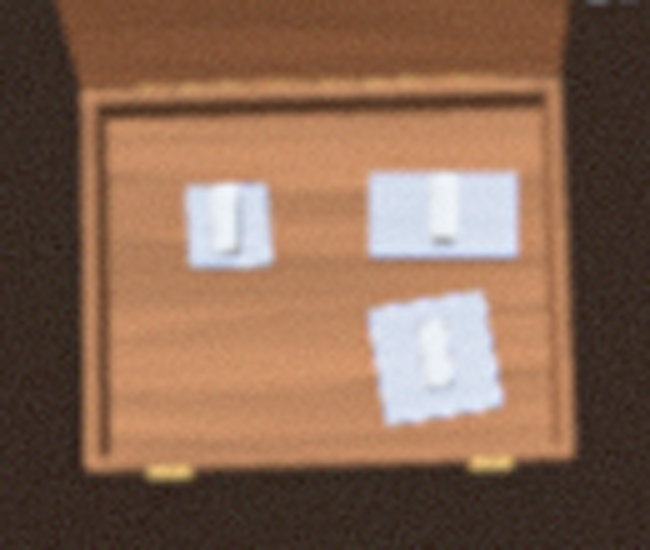

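Close crop shows three plates: small square (228,226), oblong (443,215), large square (435,357). There's no round one. Next I'll refine poses of the plates and blocks, yaw included.

```bash
cat >> h.py <<'E'
from scipy.optimize import minimize
def iou_fit(g,kind,x0,z0,z1,sign,frac=.5,half=26,U=8,free=True):
    """fit x,y,yaw of a prism silhouette; feature sign*(R-B), upsampled"""
    u,v=proj(g,[[x0[0],x0[1],(z0+z1)/2]])[0].round().astype(int)
    im=g["pixels"][v-half:v+half,u-half:u+half].astype(np.float32)
    f=sign*(im[:,:,0]-im[:,:,2]); bg=np.median(f[[0,-1]]); c=np.percentile(f[half-6:half+6,half-6:half+6],60)
    F=cv2.resize(f,None,fx=U,fy=U,interpolation=cv2.INTER_CUBIC); M=(F>bg+frac*(c-bg)).astype(np.uint8)
    n,l,s,ce=cv2.connectedComponentsWithStats(M); i=l[half*U-20:half*U+20,half*U-20:half*U+20]; M=(l==np.bincount(i[i>0]).argmax()).astype(np.uint8)
    cn,_=cv2.findContours(M,cv2.RETR_EXTERNAL,2); cv2.drawContours(M,cn,-1,1,-1)
    def cost(p):
        h=cv2.convexHull(proj(g,prism(kind,p[0],p[1],p[2],z0,z1)).astype(np.float32))
        h=(h-[u-half,v-half]+.5)*U-.5
        D=np.zeros_like(M); cv2.fillConvexPoly(D,np.round(h*16).astype(np.int32),1,shift=4)
        return 1-(D&M).sum()/(D|M).sum()
    best=None
    for a in np.arange(-.6,.61,.15):
        s=minimize(cost,[x0[0],x0[1],x0[2]+a],method="Nelder-Mead",options=dict(initial_simplex=[[x0[0]+dx,x0[1]+dy,x0[2]+a+da] for dx,dy,da in((0,0,0),(.006,0,0),(0,.006,0),(0,0,.1))],xatol=1e-5,fatol=1e-5))
        if best is None or s.fun<best.fun: best=s
    return best.x.round(4),round(best.fun,3)
E
python3 - <<'E'
from h import *
g={n:get_image(n) for n in("top","side")}
P=dict(small=(245+228/5,190+226/5),obl=(245+443/5,190+215/5),big=(245+435/5,190+357/5))
for k,p in P.items():
    i=[*ray(g["top"],p,.016)[0,:2],.0]
    for n in g: print("plate",k,n,*iou_fit(g[n],k,i,.006,.016,-1))
for k,i in dict(big=[.58,.337,-.3],small=[.4015,.315,-.2],obl=[.5687,-.2918,-.08]).items():
    for n in g: print("block",k,n,*iou_fit(g[n],k,i,0,.012,1))
E
```

```text
plate small top [0.5444 0.0769 0.0582] 0.052
plate small side [0.4992 0.0253 0.7134] 0.813
plate obl top [ 0.553  -0.0345  0.0265] 0.029
plate obl side [ 5.509e-01 -1.430e-02  3.000e-04] 0.503
plate big top [ 0.4789 -0.0316  0.185 ] 0.056
plate big side [ 0.477  -0.0237  0.1027] 0.735
block big top [ 0.5811  0.3379 -0.2865] 0.048
block big side [ 0.5815  0.3357 -0.1786] 0.249
block small top [ 0.4028  0.3159 -0.2136] 0.069
block small side [ 0.4006  0.3156 -0.2266] 0.163
block obl top [ 0.5703 -0.2917 -0.0766] 0.023
block obl side [ 0.5677 -0.2914 -0.0761] 0.075
```

```bash
python3 -c "
from h import *
goto((.4775,-.032,.10),.185-np.pi/2)"
```

```text
pos [ 0.4191 -0.278   0.3138] rot(total share) [-0.     0.     1.358] rows 8 | then shift in turned frame (total share) [ 0.3423 -0.7703  0.7127] rows 6 t 8.22 F [-0.2 -0.2  0.7] w 0.0235
```

>>> apply_moves(
  xyz=[
    [0, 0, 0],
    [0, 0, 0],
    [0, 0, 0],
    [0, 0, 0],
    [0, 0, 0],
    [0, 0, 0],
    [0, 0, 0],
    [0, 0, 0],
  ],
  rot=[
    [0, 0, 0.17],
    [0, 0, 0.17],
    [0, 0, 0.17],
    [0, 0, 0.17],
    [0, 0, 0.17],
    [0, 0, 0.17],
    [0, 0, 0.17],
    [0, 0, 0.168],
  ],
  hand=[-0.3, -0.3, -0.3, -0.3, -0.3, -0.3, -0.3, -0.3],
)

```text
clock: 9.22
position: [0.4199, -0.2772, 0.3137]
ee_rot: [-0.0, 0.996, 0.09, -0.0]
contact_force: [0.7, -0.3, -0.9]
width: 0.03
gripper_force: 0.0
```

>>> apply_moves(
  xyz=[
    [0.057, -0.13, 0.1],
    [0.057, -0.13, 0.1],
    [0.057, -0.13, 0.1],
    [0.057, -0.13, 0.1],
    [0.057, -0.13, 0.1],
    [0.057, -0.12, 0.1],
    [0, 0, 0.11],
    [0, 0, 0],
  ],
  rot=[
    [0, 0, 0],
    [0, 0, 0],
    [0, 0, 0],
    [0, 0, 0],
    [0, 0, 0],
    [0, 0, 0],
    [0, 0, 0],
    [0, 0, 0],
  ],
  hand=[-0.3, -0.3, -0.3, -0.3, -0.3, -0.3, -0.3, -0.3],
)

```text
clock: 10.22
position: [0.4757, -0.0305, 0.0988]
ee_rot: [-0.001, 0.996, 0.094, -0.003]
contact_force: [-0.7, -0.5, 0.2]
width: 0.0295
gripper_force: 0.0
```

```bash
python3 -c "
from h import *
goto((.4775,-.032,.021),.185-np.pi/2)"
```

```text
pos [ 0.4757 -0.0305  0.0988] rot(total share) [-0.002  0.006  0.003] rows 1 | then shift in turned frame (total share) [0.005  0.0062 0.2593] rows 2 t 10.22 F [-0.7 -0.5  0.2] w 0.0295
```

>>> apply_moves(
  xyz=[
    [0.003, 0.004, 0.1],
    [0, 0, 0.1],
    [0, 0, 0.058],
    [0, 0, 0],
    [0, 0, 0],
  ],
  rot=[
    [0, 0, 0],
    [0, 0, 0],
    [0, 0, 0],
    [0, 0, 0],
    [0, 0, 0],
  ],
  hand=[-0.3, -0.3, -0.3, -0.3, -0.3],
)

```text
clock: 10.85
position: [0.48, -0.0339, 0.0247]
ee_rot: [0.0, 0.996, 0.092, 0.001]
contact_force: [-0.1, -0.0, -0.7]
width: 0.0298
gripper_force: 0.0
```

```bash
python3 -c "
from h import *
goto((.4775,-.032,.021),.185-np.pi/2)"
```

```text
pos [ 0.48   -0.0339  0.0247] rot(total share) [ 0.001 -0.002 -0.001] rows 1 | then shift in turned frame (total share) [-0.0069 -0.0078  0.0124] rows 1 t 10.85 F [-0.1 -0.  -0.7] w 0.0298
```

>>> apply_moves(
  xyz=[
    [-0.006, -0.006, 0.012],
    [0, 0, 0],
    [0, 0, 0],
    [0, 0, 0],
    [0, 0, 0],
    [0, 0, 0],
    [0, 0, 0],
    [0, 0, 0],
  ],
  rot=[
    [0, 0, 0],
    [0, 0, 0],
    [0, 0, 0],
    [0, 0, 0],
    [0, 0, 0],
    [0, 0, 0],
    [0, 0, 0],
    [0, 0, 0],
  ],
  hand=[-0.3, -0.3, -0.3, -0.5, -0.7, -0.9, -1, -1],
  force=50,
)

```text
clock: 11.85
position: [0.4767, -0.0325, 0.02]
ee_rot: [0.0, 0.996, 0.092, 0.0]
contact_force: [-0.4, -2.3, 4.2]
width: 0.011
gripper_force: 49.8
```

```bash
python3 -c "
from h import *
import time
for i in range(4): goto((.4775,-.032,.021),.185-np.pi/2); get_image('top')"
```

```text
pos [ 0.4767 -0.0325  0.02  ] rot(total share) [ 0.001 -0.    -0.001] rows 1 | then shift in turned frame (total share) [ 0.0031 -0.0012 -0.0033] rows 1 t 11.85 F [-0.4 -2.3  4.2] w 0.011
pos [ 0.4767 -0.0325  0.02  ] rot(total share) [ 0.001 -0.    -0.001] rows 1 | then shift in turned frame (total share) [ 0.003  -0.0012 -0.0033] rows 1 t 11.9 F [-0.8 -2.4  4.2] w 0.0108
pos [ 0.4767 -0.0325  0.02  ] rot(total share) [ 0.001 -0.    -0.001] rows 1 | then shift in turned frame (total share) [ 0.0031 -0.0012 -0.0033] rows 1 t 11.95 F [-0.8 -1.5  5.1] w 0.0112
pos [ 0.4767 -0.0325  0.02  ] rot(total share) [ 0.001 -0.    -0.001] rows 1 | then shift in turned frame (total share) [ 0.003  -0.0012 -0.0032] rows 1 t 12.0 F [-1.4 -3.3  4.8] w 0.011
```

>>> apply_moves(
  xyz=[
    [0, 0, -0.08],
    [0, 0, -0.15],
    [0, 0, -0.15],
    [0, 0, -0.1],
    [0, 0, 0],
  ],
  rot=[
    [0, 0, 0],
    [0, 0, 0],
    [0, 0, 0],
    [0, 0, 0],
    [0, 0, 0],
  ],
  hand=[-1, -1, -1, -1, -1],
)

```text
clock: 12.68
position: [0.4776, -0.0321, 0.1649]
ee_rot: [0.0, 0.996, 0.092, 0.002]
contact_force: [-0.4, 0.5, -3.4]
width: 0.0108
gripper_force: 49.3
```

```bash
python3 -c "
from h import *
goto((.5788,.3375,.10),-.2865-np.pi/2)"
```

```text
pos [ 0.4776 -0.0321  0.1649] rot(total share) [-0.    -0.004  0.449] rows 3 | then shift in turned frame (total share) [-0.0247 -1.277   0.2164] rows 7 t 12.68 F [-0.4  0.5 -3.4] w 0.0108
```

Plate held (about 3 N more weight).

>>> apply_moves(
  xyz=[
    [0, 0, 0],
    [0, 0, 0],
    [0, 0, 0],
    [0, 0, 0],
  ],
  rot=[
    [0, 0, 0.113],
    [0, 0, 0.112],
    [0, 0, 0.112],
    [0, 0, 0.112],
  ],
  hand=[-1, -1, -1, -1],
)

```text
clock: 13.18
position: [0.4747, -0.0316, 0.1609]
ee_rot: [-0.0, 0.989, -0.145, -0.003]
contact_force: [0.1, 0.1, -3.7]
width: 0.0109
gripper_force: 49.2
```

>>> apply_moves(
  xyz=[
    [-0.003, -0.16, 0],
    [-0.003, -0.16, 0],
    [-0.003, -0.16, 0],
    [-0.003, -0.16, 0],
    [-0.003, -0.16, 0],
    [-0.003, -0.16, 0],
    [-0.003, -0.16, 0],
    [-0.003, -0.157, 0],
  ],
  rot=[
    [0, 0, 0],
    [0, 0, 0],
    [0, 0, 0],
    [0, 0, 0],
    [0, 0, 0],
    [0, 0, 0],
    [0, 0, 0],
    [0, 0, 0],
  ],
  hand=[-1, -1, -1, -1, -1, -1, -1, -1],
)

```text
clock: 14.18
position: [0.5765, 0.3385, 0.1598]
ee_rot: [0.001, 0.99, -0.143, -0.002]
contact_force: [0.4, -0.3, -2.8]
width: 0.0104
gripper_force: 49.6
```

>>> apply_moves(
  xyz=[
    [0, 0, 0.12],
    [0, 0, 0.12],
    [0, 0, 0.12],
    [0, 0, 0],
    [0, 0, 0],
  ],
  rot=[
    [0, 0, 0],
    [0, 0, 0],
    [0, 0, 0],
    [0, 0, 0],
    [0, 0, 0],
  ],
  hand=[-1, -1, -1, -1, -1],
)

```text
clock: 14.8
position: [0.5778, 0.3373, 0.0552]
ee_rot: [0.0, 0.99, -0.143, -0.0]
contact_force: [0.2, 0.1, -2.4]
width: 0.0111
gripper_force: 49.9
```

```bash
python3 -c "
from h import *
goto((.5788,.3375,.0265),-.2865-np.pi/2)
g=get_image('side'); cv2.imwrite('pics/s3.png',cv2.cvtColor(cv2.resize(g['pixels'][130:260,250:410],None,fx=4,fy=4,interpolation=2),4))
B=iou_fit(g,'big',[.58,.337,-.3],0,.012,1);print(B)"
```

```text
pos [0.5778 0.3373 0.0552] rot(total share) [0.    0.001 0.   ] rows 1 | then shift in turned frame (total share) [ 0.0032 -0.0015  0.0956] rows 1 t 14.8 F [ 0.2  0.1 -2.4] w 0.0111
(array([ 0.5778,  0.3342, -0.3321]), np.float64(0.407))
```

View pics/s3.png

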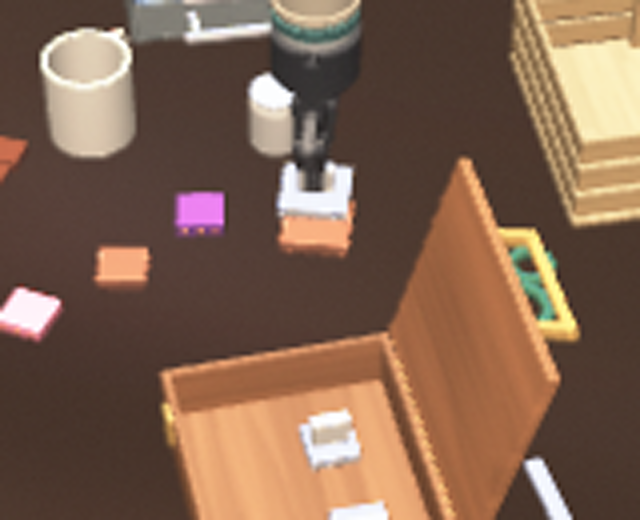

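The large square plate hangs above its block at crop (315,190)/(315,230), aligned. Setting it down.

>>> apply_moves(
  xyz=[
    [0.003, -0.001, 0.05],
    [0, 0, 0.033],
    [0, 0, 0.006],
    [0, 0, 0.004],
    [0, 0, 0],
    [0, 0, 0],
  ],
  rot=[
    [0, 0, 0],
    [0, 0, 0],
    [0, 0, 0],
    [0, 0, 0],
    [0, 0, 0],
    [0, 0, 0],
  ],
  hand=[-1, -1, -1, -1, -1, -1],
)

```text
clock: 15.6
position: [0.5789, 0.3374, 0.0282]
ee_rot: [-0.0, 0.99, -0.143, 0.0]
contact_force: [-0.3, -0.2, -3.3]
width: 0.0113
gripper_force: 49.9
```

```bash
python3 -c "
from h import *
goto((.5788,.3375,.026),-.2865-np.pi/2)"
```

```text
pos [0.5789 0.3374 0.0282] rot(total share) [-0.    -0.001  0.   ] rows 1 | then shift in turned frame (total share) [-0.0006 -0.0001  0.0073] rows 1 t 15.6 F [-0.3 -0.2 -3.3] w 0.0113
```

>>> apply_moves(
  xyz=[
    [0, 0, 0.004],
    [0, 0, 0.004],
    [0, 0, 0],
    [0, 0, 0],
  ],
  rot=[
    [0, 0, 0],
    [0, 0, 0],
    [0, 0, 0],
    [0, 0, 0],
  ],
  hand=[-1, -1, -1, -1],
)

```text
clock: 16.1
position: [0.5789, 0.3374, 0.0261]
ee_rot: [-0.0, 0.99, -0.143, 0.0]
contact_force: [-1.5, -0.9, 1.9]
width: 0.0111
gripper_force: 50.6
```

>>> apply_moves(
  xyz=[
    [0, 0, 0],
    [0, 0, 0],
    [0, 0, 0],
    [0, 0, -0.08],
    [0, 0, -0.15],
    [0, 0, -0.2],
    [0, 0.15, 0],
    [0, 0.15, 0],
  ],
  rot=[
    [0, 0, 0],
    [0, 0, 0],
    [0, 0, 0],
    [0, 0, 0],
    [0, 0, 0],
    [0, 0, 0],
    [0, 0, 0],
    [0, 0, 0],
  ],
  hand=[-0.8, -0.5, -0.3, -0.3, -0.3, -0.3, -0.3, -0.3],
)

```text
clock: 17.1
position: [0.5537, 0.2505, 0.1554]
ee_rot: [-0.0, 0.99, -0.142, 0.001]
contact_force: [0.8, -1.1, -0.2]
width: 0.0301
gripper_force: 0.0
```

>>> apply_moves(
  xyz=[
    [0, 0.15, 0],
    [0, 0.15, 0],
    [0, 0.15, 0],
    [0, 0.05, 0],
    [0, 0, 0],
  ],
  rot=[
    [0, 0, 0],
    [0, 0, 0],
    [0, 0, 0],
    [0, 0, 0],
    [0, 0, 0],
  ],
  hand=[-0.3, -0.3, -0.3, -0.3, -0.3],
)

```text
clock: 17.73
position: [0.5112, 0.1068, 0.1546]
ee_rot: [-0.0, 0.99, -0.144, 0.0]
contact_force: [0.7, 1.0, 0.2]
width: 0.03
gripper_force: 0.0
```

```bash
cat > chk.py <<'E'
from h import *
import sys
# blob masks of plate (grey-blue) and copper rim around it at a placed stack
def chk(name,k,x0):
    g=get_image("top")
    p=iou_fit(g,k,x0,.012,.022,-1,frac=.6); print(k,"plate(top)",p)
    u,v=proj(g,[[x0[0],x0[1],.012]])[0].astype(int)
    c=g["pixels"][v-22:v+22,u-22:u+22]; cv2.imwrite(f"pics/{name}.png",cv2.cvtColor(cv2.resize(c,None,fx=10,fy=10,interpolation=2),4))
    return g
E
python3 -c "
from chk import *
chk('c4','big',[.581,.338,-.2865])
for k,i in dict(small=[.4028,.3159,-.21],obl=[.5703,-.2917,-.08]).items():
    print('block',k,*iou_fit(get_image('top'),k,i,0,.012,1))
goto((.5426,.0763,.10),.0582-np.pi/2)"
```

```text
big plate(top) (array([ 0.5805,  0.3419, -0.2789]), np.float64(0.178))
block small [0.4073 0.3271 0.4744] 0.533
block obl [ 0.5702 -0.2917 -0.0773] 0.032
pos [0.5116 0.1082 0.1545] rot(total share) [-0.001 -0.001 -0.328] rows 2 | then shift in turned frame (total share) [0.0968 0.1122 0.1816] rows 2 t 17.88 F [-0.1  0.3 -0.6] w 0.0297
```

View pics/c4.png

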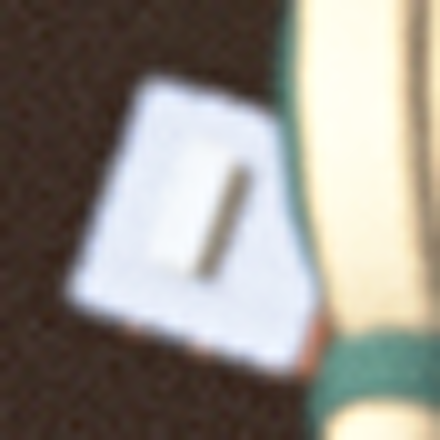

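Plate sits aligned on its block, partly hidden by the arm at the right of the crop. Moving to the small square plate, and I'll check this one again later.

>>> apply_moves(
  xyz=[
    [0, 0, 0],
    [0, 0, 0],
    [0.05, 0.056, 0.06],
    [0.047, 0.056, 0.06],
    [0, 0, 0.06],
    [0, 0, 0],
    [0, 0, 0],
    [0, 0, 0],
  ],
  rot=[
    [0, 0, -0.164],
    [0, 0, -0.164],
    [0, 0, 0],
    [0, 0, 0],
    [0, 0, 0],
    [0, 0, 0],
    [0, 0, 0],
    [0, 0, 0],
  ],
  hand=[-0.3, -0.3, -0.3, -0.3, -0.3, -0.3, -0.3, -0.3],
)

```text
clock: 18.88
position: [0.5425, 0.0751, 0.101]
ee_rot: [0.0, 1.0, 0.028, 0.001]
contact_force: [0.3, -0.8, 0.6]
width: 0.0297
gripper_force: 0.0
```

```bash
python3 -c "
from h import *
goto((.5426,.0763,.0205),.0582-np.pi/2)"
```

```text
pos [0.5425 0.0751 0.101 ] rot(total share) [ 0.    -0.001 -0.001] rows 1 | then shift in turned frame (total share) [ 0.0005 -0.0039  0.2683] rows 2 t 18.88 F [ 0.3 -0.8  0.6] w 0.0297
```

>>> apply_moves(
  xyz=[
    [0, -0.004, 0.1],
    [0, 0, 0.1],
    [0, 0, 0.06],
    [0, 0, 0.008],
    [0, 0, 0],
    [0, 0, 0],
    [0, 0, 0],
  ],
  rot=[
    [0, 0, 0],
    [0, 0, 0],
    [0, 0, 0],
    [0, 0, 0],
    [0, 0, 0],
    [0, 0, 0],
    [0, 0, 0],
  ],
  hand=[-0.3, -0.3, -0.3, -0.3, -0.3, -0.3, -0.3],
)

```text
clock: 19.75
position: [0.5424, 0.0764, 0.0209]
ee_rot: [0.0, 1.0, 0.029, 0.001]
contact_force: [0.2, 0.2, 0.3]
width: 0.0301
gripper_force: 0.0
```

>>> apply_moves(
  xyz=[
    [0, 0, 0],
    [0, 0, 0],
    [0, 0, 0],
    [0, 0, 0],
    [0, 0, 0],
    [0, 0, 0],
  ],
  rot=[
    [0, 0, 0],
    [0, 0, 0],
    [0, 0, 0],
    [0, 0, 0],
    [0, 0, 0],
    [0, 0, 0],
  ],
  hand=[-0.5, -0.7, -0.9, -1, -1, -1],
  force=50,
)

```text
clock: 20.5
position: [0.5421, 0.0762, 0.0204]
ee_rot: [0.0, 1.0, 0.029, 0.0]
contact_force: [-1.0, -1.8, 5.7]
width: 0.0112
gripper_force: 50.2
```

```bash
python3 -c "
from h import *
goto((.5426,.0763,.0205),.0582-np.pi/2)"
```

```text
pos [0.5421 0.0762 0.0204] rot(total share) [ 0.    -0.001 -0.001] rows 1 | then shift in turned frame (total share) [ 0.0017 -0.0001 -0.0002] rows 1 t 20.5 F [-1.  -1.8  5.7] w 0.0112
```

>>> apply_moves(
  xyz=[
    [0, 0, -0.08],
    [0, 0, -0.15],
    [0, 0, -0.15],
    [0, 0, -0.1],
    [0, 0, 0],
  ],
  rot=[
    [0, 0, 0],
    [0, 0, 0.13],
    [0, 0, 0.13],
    [0, 0, 0],
    [0, 0, 0],
  ],
  hand=[-1, -1, -1, -1, -1],
)

```text
clock: 21.12
position: [0.5432, 0.0767, 0.1658]
ee_rot: [-0.0, 0.994, -0.107, 0.002]
contact_force: [-0.8, 0.1, -1.5]
width: 0.0109
gripper_force: 49.3
```

```bash
python3 -c "
from h import *
g=get_image('side')
print(iou_fit(g,'small',[.4028,.3159,-.21],0,.012,1)); print(iou_fit(g,'obl',[.5703,-.2917,-.08],0,.012,1))
goto((.4006,.3154,.10),-.2136-np.pi/2)"
```

```text
(array([ 0.4011,  0.3177, -0.1827]), np.float64(0.157))
(array([ 0.5677, -0.2919, -0.0762]), np.float64(0.07))
pos [0.5418 0.0766 0.164 ] rot(total share) [-0.    -0.001 -0.001] rows 1 | then shift in turned frame (total share) [-0.6288 -0.6782  0.2133] rows 5 t 21.18 F [-0.4 -0.7 -1.9] w 0.0111
```

>>> apply_moves(
  xyz=[
    [-0.105, -0.113, 0],
    [-0.105, -0.113, 0],
    [-0.105, -0.113, 0],
    [-0.105, -0.113, 0],
    [-0.105, -0.113, 0],
    [-0.104, -0.113, 0],
    [0, 0, 0.1],
    [0, 0, 0.1],
  ],
  rot=[
    [0, 0, 0],
    [0, 0, 0],
    [0, 0, 0],
    [0, 0, 0],
    [0, 0, 0],
    [0, 0, 0],
    [0, 0, 0],
    [0, 0, 0],
  ],
  hand=[-1, -1, -1, -1, -1, -1, -1, -1],
)

```text
clock: 22.18
position: [0.399, 0.3155, 0.1014]
ee_rot: [0.001, 0.994, -0.106, -0.001]
contact_force: [-0.6, 0.3, -1.5]
width: 0.0107
gripper_force: 49.4
```

>>> apply_moves(
  xyz=[
    [0, 0, 0.1],
    [0, 0, 0.05],
    [0, 0, 0],
    [0, 0, 0],
    [0, 0, 0],
  ],
  rot=[
    [0, 0, 0],
    [0, 0, 0],
    [0, 0, 0],
    [0, 0, 0],
    [0, 0, 0],
  ],
  hand=[-1, -1, -1, -1, -1],
)

```text
clock: 22.8
position: [0.4017, 0.3158, 0.06]
ee_rot: [-0.001, 0.994, -0.107, 0.001]
contact_force: [-0.2, 0.6, -1.6]
width: 0.011
gripper_force: 49.3
```

```bash
python3 -c "
from h import *
goto((.4006,.3154,.0264),-.2136-np.pi/2)"
```

```text
pos [0.4017 0.3158 0.06  ] rot(total share) [-0.001 -0.002 -0.002] rows 1 | then shift in turned frame (total share) [-0.0033  0.002   0.1121] rows 1 t 22.8 F [-0.2  0.6 -1.6] w 0.011
```

>>> apply_moves(
  xyz=[
    [-0.003, 0.002, 0.05],
    [0, 0, 0.04],
    [0, 0, 0.012],
    [0, 0, 0],
    [0, 0, 0],
    [0, 0, 0],
  ],
  rot=[
    [0, 0, 0],
    [0, 0, 0],
    [0, 0, 0],
    [0, 0, 0],
    [0, 0, 0],
    [0, 0, 0],
  ],
  hand=[-1, -1, -1, -1, -1, -1],
)

```text
clock: 23.55
position: [0.4002, 0.3152, 0.0288]
ee_rot: [-0.0, 0.994, -0.107, 0.0]
contact_force: [0.8, 0.3, -1.5]
width: 0.011
gripper_force: 49.4
```

```bash
python3 -c "
from h import *
goto((.4006,.3154,.0264),-.2136-np.pi/2)"
```

```text
pos [0.4002 0.3152 0.0288] rot(total share) [-0.    -0.001 -0.001] rows 1 | then shift in turned frame (total share) [ 0.0012 -0.0011  0.0081] rows 1 t 23.55 F [ 0.8  0.3 -1.5] w 0.011
```

>>> apply_moves(
  xyz=[
    [0.001, 0, 0.004],
    [0, 0, 0.005],
    [0, 0, 0],
    [0, 0, 0],
  ],
  rot=[
    [0, 0, 0],
    [0, 0, 0],
    [0, 0, 0],
    [0, 0, 0],
  ],
  hand=[-1, -1, -1, -1],
)

```text
clock: 24.05
position: [0.4004, 0.315, 0.0264]
ee_rot: [-0.0, 0.994, -0.107, 0.0]
contact_force: [-1.4, -0.8, 5.2]
width: 0.011
gripper_force: 50.2
```

>>> apply_moves(
  xyz=[
    [0, 0, 0],
    [0, 0, 0],
    [0, 0, 0],
    [0, 0, -0.08],
    [0, 0, -0.15],
    [0, 0, -0.2],
    [0.12, 0.13, -0.1],
    [0.12, 0.13, 0],
  ],
  rot=[
    [0, 0, 0],
    [0, 0, 0],
    [0, 0, 0],
    [0, 0, 0],
    [0, 0, 0],
    [0, 0, 0],
    [0, 0, 0],
    [0, 0, 0],
  ],
  hand=[-0.8, -0.5, -0.3, -0.3, -0.3, -0.3, -0.3, -0.3],
)

```text
clock: 25.05
position: [0.4563, 0.2235, 0.1879]
ee_rot: [-0.001, 0.994, -0.106, 0.003]
contact_force: [0.8, -0.0, -0.2]
width: 0.0299
gripper_force: 0.0
```

>>> apply_moves(
  xyz=[
    [0.1, 0.16, 0],
    [0.1, 0.16, 0],
    [0.1, 0.16, 0],
    [0.05, 0.16, 0],
    [0, 0.16, 0],
    [0, 0, 0],
  ],
  rot=[
    [0, 0, 0],
    [0, 0, 0],
    [0, 0, 0],
    [0, 0, 0],
    [0, 0, 0],
    [0, 0, 0],
  ],
  hand=[-0.3, -0.3, -0.3, -0.3, -0.3, -0.3],
)

```text
clock: 25.8
position: [0.5047, -0.0363, 0.1844]
ee_rot: [0.0, 0.994, -0.11, -0.0]
contact_force: [-0.0, 0.4, 0.3]
width: 0.0297
gripper_force: 0.0
```

```bash
python3 -c "
from h import *
goto((.5512,-.035,.10),.0265-np.pi/2)
g=get_image('top')
print(iou_fit(g,'big',[.581,.338,-.2865],.012,.022,-1)); print(iou_fit(g,'small',[.4028,.3159,-.21],.012,.022,-1))
print(iou_fit(g,'obl',[.5703,-.2917,-.08],0,.012,1),iou_fit(g,'obl',[.553,-.0345,.026],.006,.016,-1))
c=lambda p:cv2.resize(g['pixels'][p[1]-26:p[1]+26,p[0]-35:p[0]+35],None,fx=8,fy=8,interpolation=2)
cv2.imwrite('pics/c5.png',cv2.cvtColor(cv2.resize(g['pixels'][195:310,150:250],None,fx=5,fy=5,interpolation=2),4))
"
```

```text
pos [ 0.5047 -0.0363  0.1844] rot(total share) [ 0.001  0.001 -0.235] rows 2 | then shift in turned frame (total share) [ 0.1552 -0.0004  0.2814] rows 2 t 25.8 F [-0.   0.4  0.3] w 0.0297
(array([ 0.5817,  0.3413, -0.2781]), np.float64(0.075))
(array([ 0.402 ,  0.3189, -0.2188]), np.float64(0.091))
(array([ 0.5702, -0.2917, -0.0774]), np.float64(0.031)) (array([ 0.5529, -0.0348,  0.0274]), np.float64(0.758))
```

View pics/c5.png

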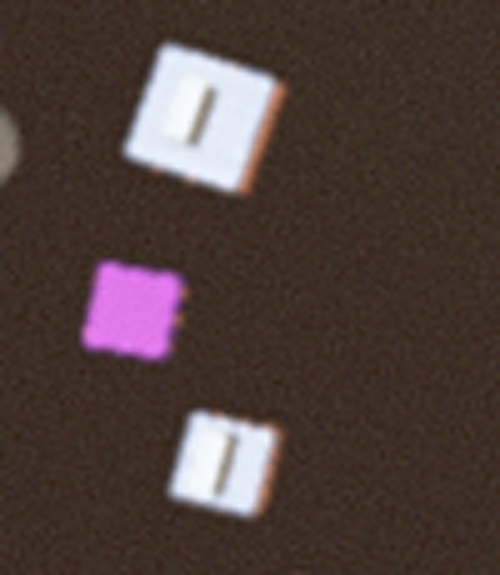

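Both stacks look square. The copper strips at right are the blocks' visible side faces: big at (265,140), small at (265,470). I'll quantify the offsets with a rendered-model fit before going on.

```bash
cat > stack.py <<'E'
from h import *
# render-and-compare: bg, copper (block prism), plate side, plate top, rib excluded; colours solved linearly
def stack(g,k,b0,half=20,U=6):
    u,v=proj(g,[[b0[0],b0[1],.015]])[0].round().astype(int)
    im=g["pixels"][v-half:v+half,u-half:u+half].reshape(-1,3).astype(float)
    def layer(P):
        h=cv2.convexHull(proj(g,P).astype(np.float32)); h=(h-[u-half,v-half]+.5)*U-.5
        D=np.zeros((2*half*U,)*2,np.uint8); cv2.fillConvexPoly(D,np.round(h*16).astype(np.int32),1,shift=4); return D
    def f(p,full=False):
        bx,by,px,py,a,pa=p
        bt=layer(prism(k,bx,by,a,.012,.012)); bl=layer(prism(k,bx,by,a,0,.012))
        ps=layer(prism(k,px,py,pa,.012,.022)); pt=layer(prism(k,px,py,pa,.022,.022))
        rb=layer(prism((16,6),px,py,pa,.022,.048))
        L=np.full(bl.shape,0); L[bl>0]=1; L[ps>0]=2; L[pt>0]=3; L[rb>0]=4
        A=np.stack([cv2.resize(cv2.GaussianBlur((L==i).astype(np.float32),(0,0),.6*U),(2*half,2*half),interpolation=cv2.INTER_AREA).ravel() for i in range(5)],1)
        w=(1-.9*A[:,4])[:,None]; c=np.linalg.lstsq(A*w,im*w,rcond=None)[0]
        e=(((A@c-im)*w)**2).mean(); return (e,c) if full else e
    x0=np.array([b0[0],b0[1],b0[0],b0[1],b0[2],b0[2]]); S=[x0]+[x0+np.eye(6)[i]*d for i,d in enumerate((.003,.003,.003,.003,.06,.06))]
    s=minimize(f,x0,method="Nelder-Mead",options=dict(initial_simplex=S,maxiter=1500,xatol=1e-5,fatol=1e-3))
    e,c=f(s.x,True); print(k,"block",s.x[[0,1,4]].round(4),"plate-block mm",((s.x[2:4]-s.x[:2])*1000).round(1),"dyaw",round(s.x[5]-s.x[4],3),"rms",round(e**.5,1)); print(c.round().astype(int).tolist())
E
python3 -c "
from stack import *
g=get_image('top')
stack(g,'big',[.581,.338,-.2865]); stack(g,'small',[.4028,.3159,-.2136])"
```

```text
big block [ 0.5791  0.3401 -0.2862] plate-block mm [ 2.7 -0.7] dyaw 0.0 rms 7.4
[[62, 46, 38], [179, 138, 126], [193, 180, 189], [228, 236, 250], [208, 208, 211]]
small block [ 0.4048  0.3172 -0.1895] plate-block mm [-3.  -0.1] dyaw -0.029 rms 6.2
[[62, 46, 38], [193, 161, 156], [190, 171, 175], [225, 235, 252], [207, 206, 209]]
```

Plates sit within about 2 mm of the measured block poses. Now the oblong.

>>> apply_moves(
  xyz=[
    [0, 0, 0],
    [0, 0, 0],
    [0.075, 0, 0.09],
    [0.079, 0.001, 0.09],
    [0, 0, 0.1],
    [0, 0, 0],
    [0, 0, 0],
    [0, 0, 0],
  ],
  rot=[
    [0, 0, -0.118],
    [0, 0, -0.117],
    [0, 0, 0],
    [0, 0, 0],
    [0, 0, 0],
    [0, 0, 0],
    [0, 0, 0],
    [0, 0, 0],
  ],
  hand=[-0.3, -0.3, -0.3, -0.3, -0.3, -0.3, -0.3, -0.3],
)

```text
clock: 26.9
position: [0.5523, -0.0322, 0.1023]
ee_rot: [0.0, 1.0, 0.016, 0.001]
contact_force: [0.2, -0.3, -0.2]
width: 0.0299
gripper_force: 0.0
```

```bash
python3 -c "
from h import *
goto((.5508,-.0352,.0205),.0265-np.pi/2)"
```

```text
pos [ 0.5523 -0.0322  0.1023] rot(total share) [ 0.001 -0.003  0.005] rows 1 | then shift in turned frame (total share) [-0.0054  0.01    0.2728] rows 2 t 26.9 F [ 0.2 -0.3 -0.2] w 0.0299
```

>>> apply_moves(
  xyz=[
    [-0.005, 0.008, 0.1],
    [0, 0, 0.1],
    [0, 0, 0.06],
    [0, 0, 0.012],
    [0, 0, 0],
    [0, 0, 0],
    [0, 0, 0],
  ],
  rot=[
    [0, 0, 0],
    [0, 0, 0],
    [0, 0, 0],
    [0, 0, 0],
    [0, 0, 0],
    [0, 0, 0],
    [0, 0, 0],
  ],
  hand=[-0.3, -0.3, -0.3, -0.3, -0.3, -0.3, -0.3],
)

```text
clock: 27.78
position: [0.5506, -0.0349, 0.0201]
ee_rot: [0.0, 1.0, 0.015, 0.001]
contact_force: [-0.3, 0.5, -0.2]
width: 0.0299
gripper_force: 0.0
```

>>> apply_moves(
  xyz=[
    [0, 0, 0],
    [0, 0, 0],
    [0, 0, 0],
    [0, 0, 0],
    [0, 0, 0],
    [0, 0, 0],
  ],
  rot=[
    [0, 0, 0],
    [0, 0, 0],
    [0, 0, 0],
    [0, 0, 0],
    [0, 0, 0],
    [0, 0, 0],
  ],
  hand=[-0.5, -0.7, -0.9, -1, -1, -1],
  force=50,
)

```text
clock: 28.52
position: [0.5502, -0.0349, 0.0195]
ee_rot: [0.0, 1.0, 0.016, 0.0]
contact_force: [-1.4, -0.3, 5.2]
width: 0.011
gripper_force: 50.4
```

```bash
python3 -c "
from h import *
goto((.5508,-.0352,.0205),.0265-np.pi/2)"
```

```text
pos [ 0.5502 -0.0349  0.0195] rot(total share) [ 0.    -0.     0.004] rows 1 | then shift in turned frame (total share) [ 0.002   0.001  -0.0034] rows 1 t 28.52 F [-1.4 -0.3  5.2] w 0.011
```

>>> apply_moves(
  xyz=[
    [0, 0, -0.08],
    [0, 0, -0.15],
    [0, 0, -0.15],
    [0, 0, -0.1],
    [0, 0, 0],
  ],
  rot=[
    [0, 0, 0],
    [0, 0, 0],
    [0, 0, 0.1],
    [0, 0, 0],
    [0, 0, 0],
  ],
  hand=[-1, -1, -1, -1, -1],
)

```text
clock: 29.15
position: [0.5513, -0.035, 0.1645]
ee_rot: [0.0, 0.999, -0.037, 0.002]
contact_force: [0.1, 0.4, -2.5]
width: 0.0111
gripper_force: 49.6
```

```bash
python3 -c "
from h import *
for n in('top','side'): print(iou_fit(get_image(n),'obl',[.5703,-.2917,-.08],0,.012,1))
goto((.5675,-.292,.0255),-.0768-np.pi/2)"
```

```text
(array([ 0.5702, -0.2916, -0.0794]), np.float64(0.031))
(array([ 0.5677, -0.2915, -0.0764]), np.float64(0.07))
pos [ 0.5488 -0.0346  0.1615] rot(total share) [-0.     0.003  0.003] rows 1 | then shift in turned frame (total share) [0.1279 0.8508 0.4532] rows 5 t 29.25 F [-1.2 -0.3 -3.5] w 0.0111
```

>>> apply_moves(
  xyz=[
    [0.021, 0.142, 0],
    [0.021, 0.142, 0],
    [0.021, 0.142, 0],
    [0.021, 0.142, 0],
    [0.021, 0.142, 0],
    [0.021, 0.14, 0],
    [0, 0, 0.1],
    [0, 0, 0.1],
  ],
  rot=[
    [0, 0, 0.003],
    [0, 0, 0],
    [0, 0, 0],
    [0, 0, 0],
    [0, 0, 0],
    [0, 0, 0],
    [0, 0, 0],
    [0, 0, 0],
  ],
  hand=[-1, -1, -1, -1, -1, -1, -1, -1],
)

```text
clock: 30.25
position: [0.5667, -0.2919, 0.0993]
ee_rot: [-0.001, 0.999, -0.039, -0.002]
contact_force: [0.7, 0.8, -2.8]
width: 0.0109
gripper_force: 49.7
```

>>> apply_moves(
  xyz=[
    [0, 0, 0.1],
    [0, 0, 0.05],
    [0, 0, 0],
    [0, 0, 0],
    [0, 0, 0],
  ],
  rot=[
    [0, 0, 0],
    [0, 0, 0],
    [0, 0, 0],
    [0, 0, 0],
    [0, 0, 0],
  ],
  hand=[-1, -1, -1, -1, -1],
)

```text
clock: 30.88
position: [0.5691, -0.2925, 0.0596]
ee_rot: [0.001, 0.999, -0.038, 0.001]
contact_force: [-0.4, 0.6, -2.7]
width: 0.0109
gripper_force: 49.7
```

```bash
python3 -c "
from h import *
goto((.5675,-.292,.0255),-.0775-np.pi/2)"
```

```text
pos [ 0.5691 -0.2925  0.0596] rot(total share) [ 0.001 -0.002  0.001] rows 1 | then shift in turned frame (total share) [-0.0055 -0.0012  0.1136] rows 1 t 30.88 F [-0.4  0.6 -2.7] w 0.0109
```

>>> apply_moves(
  xyz=[
    [-0.004, -0.001, 0.05],
    [0, 0, 0.04],
    [0, 0, 0.012],
    [0, 0, 0],
    [0, 0, 0],
    [0, 0, 0],
  ],
  rot=[
    [0, 0, 0],
    [0, 0, 0],
    [0, 0, 0],
    [0, 0, 0],
    [0, 0, 0],
    [0, 0, 0],
  ],
  hand=[-1, -1, -1, -1, -1, -1],
)

```text
clock: 31.62
position: [0.5674, -0.2918, 0.028]
ee_rot: [0.0, 0.999, -0.038, 0.0]
contact_force: [0.3, -0.1, -2.3]
width: 0.0111
gripper_force: 49.7
```

```bash
python3 -c "
from h import *
goto((.5675,-.292,.0255),-.0775-np.pi/2)"
```

```text
pos [ 0.5674 -0.2918  0.028 ] rot(total share) [ 0.    -0.001  0.001] rows 1 | then shift in turned frame (total share) [0.0004 0.0007 0.0085] rows 1 t 31.62 F [ 0.3 -0.1 -2.3] w 0.0111
```

>>> apply_moves(
  xyz=[
    [0, 0, 0.004],
    [0, 0, 0.005],
    [0, 0, 0],
    [0, 0, 0],
  ],
  rot=[
    [0, 0, 0],
    [0, 0, 0],
    [0, 0, 0],
    [0, 0, 0],
  ],
  hand=[-1, -1, -1, -1],
)

```text
clock: 32.12
position: [0.5672, -0.2917, 0.0255]
ee_rot: [0.0, 0.999, -0.038, 0.0]
contact_force: [-0.7, 0.9, 2.6]
width: 0.0106
gripper_force: 50.4
```

>>> apply_moves(
  xyz=[
    [0, 0, 0],
    [0, 0, 0],
    [0, 0, 0],
    [0, 0, -0.08],
    [0, 0, -0.15],
    [0, 0, -0.2],
    [0, 0, -0.2],
    [-0.05, -0.14, -0.12],
  ],
  rot=[
    [0, 0, 0],
    [0, 0, 0],
    [0, 0, 0],
    [0, 0, 0],
    [0, 0, 0],
    [0, 0, 0],
    [0, 0, 0],
    [0, 0, 0],
  ],
  hand=[-0.8, -0.5, -0.3, -0.3, -0.3, -0.3, -0.3, -0.3],
)

```text
clock: 33.12
position: [0.5571, -0.2511, 0.2529]
ee_rot: [0.002, 0.999, -0.04, 0.003]
contact_force: [0.4, 0.9, -0.2]
width: 0.03
gripper_force: 0.0
```

>>> apply_moves(
  xyz=[
    [-0.1, -0.15, 0],
    [-0.1, -0.15, 0],
    [-0.1, -0.15, 0],
    [-0.1, -0.15, 0],
    [0, 0, 0],
    [0, 0, 0],
  ],
  rot=[
    [0, 0, 0],
    [0, 0, 0],
    [0, 0, 0],
    [0, 0, 0],
    [0, 0, 0],
    [0, 0, 0],
  ],
  hand=[-0.3, -0.3, -0.3, -0.3, -0.3, -0.3],
)

```text
clock: 33.88
position: [0.4501, -0.0602, 0.2502]
ee_rot: [0.001, 0.999, -0.038, 0.001]
contact_force: [-0.3, -0.4, -0.3]
width: 0.03
gripper_force: 0.0
```

```bash
python3 -c "
from stack import *
g=get_image('top'); cv2.imwrite('pics/t6.png',cv2.cvtColor(g['pixels'],4))
stack(g,'big',[.581,.338,-.2865]); stack(g,'small',[.4028,.3159,-.2136]); stack(g,'obl',[.5703,-.2917,-.078])
goto((.7012,.0289,.315),.0375)"
```

```text
big block [ 0.5794  0.3399 -0.2976] plate-block mm [ 2.2 -0.7] dyaw 0.016 rms 7.2
[[60, 45, 37], [179, 136, 123], [178, 162, 167], [223, 231, 247], [203, 204, 207]]
small block [ 0.4007  0.3152 -0.221 ] plate-block mm [ 2.5 -6.3] dyaw 0.025 rms 6.4
[[60, 44, 37], [178, 188, 210], [189, 126, 105], [221, 227, 242], [220, 224, 229]]
obl block [ 0.558  -0.2484  0.7568] plate-block mm [ 12.9 -43.4] dyaw -0.848 rms 19.9
[[62, 47, 40], [165, 152, 128], [211, 207, 238], [222, 229, 244], [218, 218, 221]]
pos [ 0.4504 -0.0606  0.25  ] rot(total share) [ 0.002 -0.    -1.609] rows 10 | then shift in turned frame (total share) [ 0.2669  0.8467 -0.2166] rows 5 t 33.92 F [ 0.4 -0.   0.4] w 0.0299
```

View pics/t6.png

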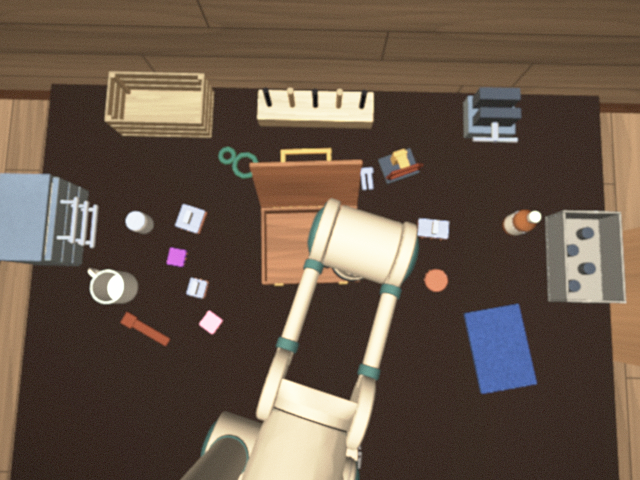

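The full top view shows all three plates on their blocks at (191,218), (197,288) and (433,228), with the lid still back. The free stack fit is ill-conditioned, so I'll refit with the block poses held, then check by eye.

```bash
sed -i 's/def stack(g,k,b0,half=20,U=6)/def stack(g,k,b0,half=16,U=6,fix=False)/; s/        bx,by,px,py,a,pa=p/        bx,by,px,py,a,pa=p\n        if fix: bx,by,a=b0/; s/    e,c=f(s.x,True);/    if fix: s.x[[0,1,4]]=b0\n    e,c=f(s.x,True);/' stack.py
python3 -c "
from stack import *
g=get_image('top')
stack(g,'big',[.5811,.3379,-.2865],fix=True); stack(g,'small',[.4028,.3159,-.2136],fix=True); stack(g,'obl',[.5703,-.2917,-.0775],20,fix=True)
s=get_image('side')
stack(s,'big',[.579,.3365,-.2865],fix=True); stack(s,'small',[.4006,.3156,-.2136],fix=True); stack(s,'obl',[.5677,-.2914,-.0775],fix=True)
L=[cv2.resize(i['pixels'][v-16:v+16,u-16:u+16],(256,256),interpolation=2) for i,P in((g,[(191,218),(197,288),(433,228)]),(s,[(329,184),(281,194),(364,333)])) for u,v in P]
cv2.imwrite('pics/c7.png',cv2.cvtColor(np.vstack([np.hstack(L[:3]),np.hstack(L[3:])]),4))
"
```

```text
big block [ 0.5811  0.3379 -0.2865] plate-block mm [-0.1  1.5] dyaw 0.001 rms 11.0
[[63, 49, 43], [158, 97, 69], [194, 186, 200], [224, 232, 247], [201, 203, 207]]
small block [ 0.4028  0.3159 -0.2136] plate-block mm [-0.5 -6.6] dyaw 0.008 rms 11.7
[[62, 47, 39], [136, 144, 164], [191, 130, 108], [227, 235, 251], [214, 217, 220]]
obl block [ 0.5703 -0.2917 -0.0775] plate-block mm [0.8 0.3] dyaw 0.0 rms 34.0
[[75, 61, 51], [177, 141, 122], [170, 188, 216], [222, 229, 244], [213, 214, 217]]
big block [ 0.579   0.3365 -0.2865] plate-block mm [ 0.7 -0.9] dyaw 0.063 rms 30.1
[[86, 71, 61], [142, 82, 58], [183, 159, 146], [227, 230, 242], [225, 218, 220]]
small block [ 0.4006  0.3156 -0.2136] plate-block mm [-1.1 -8.5] dyaw -0.014 rms 11.5
[[83, 63, 53], [185, 85, 40], [192, 169, 156], [233, 239, 255], [210, 202, 203]]
obl block [ 0.5677 -0.2914 -0.0775] plate-block mm [ 0.2 -1.6] dyaw -0.002 rms 10.8
[[64, 46, 38], [140, 80, 53], [176, 156, 148], [242, 246, 257], [224, 221, 224]]
```

View pics/c7.png

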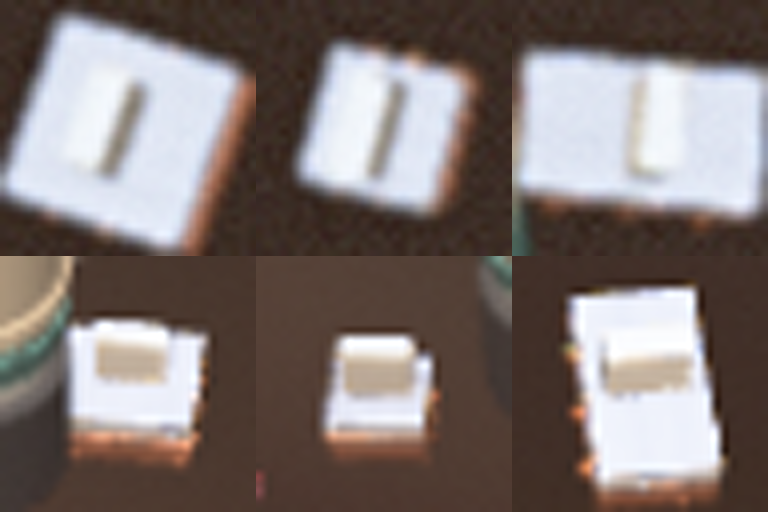

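By eye all three sit flush. The small stack as a whole seems to have shifted about 2 px since the last picture, presumably the knock. I'll refit it with a free block started at the new place.

```bash
python3 -c "
from stack import *
g=get_image('top'); s=get_image('side')
print(iou_fit(g,'small',[.402,.3125,-.21],.012,.022,-1), iou_fit(g,'small',[.402,.3125,-.21],0,.022,1,frac=.3))
for d in (0,.003): stack(g,'small',[.4015,.312+d,-.2136])
for d in (0,.003): stack(s,'small',[.3995,.311+d,-.2136])
b=np.array(cv2.imread('pics/t2.png'))[:,:,::-1]
for nm,i in(('before',dict(g,pixels=b)),('now',g)):
  m=(np.abs(i['pixels'].astype(int)-[62,46,38]).sum(2)>100).astype(np.uint8)*255
  for k,p in dict(big=(191,218),small=(197,288),rnd=(436,280)).items():
    M=cv2.moments(blob(m,p,24),True); print(nm,k,round(M['m10']/M['m00'],2),round(M['m01']/M['m00'],2),M['m00'])
"
```

```text
(array([ 0.4017,  0.3131, -0.2485]), np.float64(0.089)) (array([ 0.4077,  0.2914, -0.07  ]), np.float64(0.974))
small block [ 0.4042  0.3119 -0.1991] plate-block mm [-3.  -0.5] dyaw -0.011 rms 7.6
[[60, 44, 37], [203, 173, 170], [179, 158, 157], [220, 230, 248], [204, 203, 206]]
small block [ 0.4046  0.3146 -0.1937] plate-block mm [-4. -5.] dyaw 0.03 rms 8.4
[[60, 44, 37], [182, 182, 199], [197, 136, 117], [220, 228, 243], [217, 219, 223]]
small block [ 0.3998  0.3126 -0.1989] plate-block mm [-0.3 -4.6] dyaw -0.026 rms 11.2
[[82, 62, 53], [150, 87, 59], [200, 178, 166], [234, 240, 257], [193, 183, 180]]
small block [ 0.4003  0.3154 -0.1767] plate-block mm [-0.7 -7.8] dyaw -0.038 rms 11.5
[[83, 63, 53], [171, 89, 52], [196, 174, 162], [234, 240, 256], [199, 190, 189]]
before big 191.48 218.8 588.0
before small 195.75 287.28 318.0
before rnd 435.71 279.84 434.0
now big 190.19 218.34 682.0
now small 196.75 287.64 379.0
now rnd 435.72 279.82 441.0
```

```bash
cat > cen.py <<'E'
from h import *
# area/centroid of whole stack vs plate part, against the zero-offset model; residual in mm gives plate-block offset
def edges(g,k,b,half=18,U=8):
    u,v=proj(g,[[b[0],b[1],.015]])[0].round().astype(int)
    im=g["pixels"][v-half:v+half,u-half:u+half].astype(np.float32)
    im=cv2.resize(im,None,fx=U,fy=U,interpolation=cv2.INTER_CUBIC)
    pl=im[:,:,2]>125; full=im[:,:,0]>115
    def comp(m):
        n,l,s,c=cv2.connectedComponentsWithStats(m.astype(np.uint8)); i=l[half*U,half*U]; return l==i
    pl,full=comp(pl),comp(full|pl)
    # boundary extents along the block's own axes, at mid-height planes
    out=[]
    for m,z in((pl,.012),(full,0.)):
        ys,xs=np.nonzero(m); p=np.c_[(xs+.5)/U-.5+u-half,(ys+.5)/U-.5+v-half]
        w=ray(g,p,z)[:,:2]-b[:2]; c,s=np.cos(b[2]),np.sin(b[2]); w=w@np.array([[c,-s],[s,c]])*1000
        out.append([w[:,0],w[:,1]])
    hw=dict(big=(30,30),small=(21,21),obl=(22,38))[k]
    # lower camera-facing edge of plate bottom (z=.012) and of block bottom (z=0): both at -hw on the same side if flush
    r={}
    for i,ax in((0,"x"),(1,"y")):
        o=1-i
        for nm,w in zip(("plate","block"),out):
            sel=np.abs(w[o])<.6*hw[o]
            r[ax,nm]=(round(float(np.percentile(w[i][sel],.4)),1),round(float(np.percentile(w[i][sel],99.6)),1))
    print(k,r)
E
python3 -c "
from cen import *
g=get_image('top'); s=get_image('side')
print('TOP');edges(g,'big',[.5811,.3379,-.2865]);edges(g,'small',[.402,.3119,-.2136]);edges(g,'obl',[.5703,-.2917,-.0775])
print('SIDE');edges(s,'big',[.579,.3365,-.2865]);edges(s,'small',[.4,.312,-.2136]);edges(s,'obl',[.5677,-.2914,-.0775],half=24)
"
```

```text
TOP
big {('x', 'plate'): (-32.1, 32.1), ('x', 'block'): (-32.1, 33.6), ('y', 'plate'): (-28.7, 35.9), ('y', 'block'): (-29.6, 40.4)}
small {('x', 'plate'): (-23.3, 23.0), ('x', 'block'): (-24.3, 24.4), ('y', 'plate'): (-22.3, 24.1), ('y', 'block'): (-22.3, 27.7)}
obl {('x', 'plate'): (-22.6, 25.7), ('x', 'block'): (-22.3, 28.5), ('y', 'plate'): (-41.3, 45.9), ('y', 'block'): (-44.6, 44.0)}
SIDE
big {('x', 'plate'): (-30.9, 29.7), ('x', 'block'): (-29.6, 30.9), ('y', 'plate'): (-29.9, 45.2), ('y', 'block'): (-30.1, 59.0)}
small {('x', 'plate'): (-23.1, 21.5), ('x', 'block'): (-25.8, 23.0), ('y', 'plate'): (-24.3, 39.9), ('y', 'block'): (-22.4, 52.9)}
obl {('x', 'plate'): (-22.0, 24.6), ('x', 'block'): (-24.3, 26.6), ('y', 'plate'): (-38.1, 43.4), ('y', 'block'): (-37.8, 51.5)}
```

Edge check:
- **Large square:** offset about 1 mm or less.
- **Small square:** about 1 mm, flush, though the whole stack shifted about 5 mm.
- **Oblong:** about 0.

Now I'll fetch the lid.

>>> apply_moves(
  xyz=[
    [0, 0, -0.04],
    [0, 0, -0.04],
    [0, 0, -0.04],
    [0, 0, -0.04],
    [0, 0, -0.04],
    [0, 0, -0.02],
    [0, 0, 0],
    [0, 0, 0],
  ],
  rot=[
    [0, 0, -0.161],
    [0, 0, -0.161],
    [0, 0, -0.161],
    [0, 0, -0.161],
    [0, 0, -0.161],
    [0, 0, -0.161],
    [0, 0, -0.161],
    [0, 0, -0.161],
  ],
  hand=[-0.45, -0.45, -0.45, -0.45, -0.45, -0.45, -0.45, -0.45],
)

```text
clock: 35.22
position: [0.4497, -0.0602, 0.3159]
ee_rot: [0.0, 0.803, 0.596, -0.0]
contact_force: [0.5, -0.3, -0.1]
width: 0.0235
gripper_force: 0.0
```

>>> apply_moves(
  xyz=[
    [0, 0, 0],
    [0, 0, 0],
    [0.05, 0.16, 0],
    [0.05, 0.16, 0],
    [0.05, 0.16, 0],
    [0.05, 0.16, 0],
    [0.05, 0.16, 0],
    [0, 0, 0],
  ],
  rot=[
    [0, 0, -0.161],
    [0, 0, -0.16],
    [0, 0, 0],
    [0, 0, 0],
    [0, 0, 0],
    [0, 0, 0],
    [0, 0, 0],
    [0, 0, 0],
  ],
  hand=[-0.45, -0.45, -0.45, -0.45, -0.45, -0.45, -0.45, -0.45],
)

```text
clock: 36.22
position: [0.6895, 0.0248, 0.3127]
ee_rot: [-0.001, 0.693, 0.721, -0.001]
contact_force: [-1.2, -0.3, -0.8]
width: 0.0234
gripper_force: 0.0
```

```bash
python3 -c "
from h import *
goto((.7027,.025,.1925),.0365)
g=get_image('side'); g0=cv2.imread('pics/s2.png')[:,:,::-1]
m=mask(g,(22,100,120),(35,255,255)); m0=mask(dict(pixels=g0),(22,100,120),(35,255,255))
print((m[190:300,320:420]>0).sum(),(m0[190:300,320:420]>0).sum())
g=get_image('top');M=cv2.moments(blob((np.abs(g['pixels'].astype(int)-[62,46,38]).sum(2)>100).astype(np.uint8)*255,(197,288),24),True); print('small',M['m10']/M['m00'],M['m01']/M['m00'])
m=mask(g,(22,90,120),(35,255,255)); t2=cv2.imread('pics/t2.png')[:,:,::-1]; b=blob(mask(dict(pixels=t2),(22,90,120),(35,255,255)),(307,155),40); ys,xs=np.nonzero(b); print('bar px before',xs.min(),xs.max(),ys.min(),ys.max(), ray(g,[((xs.min()+xs.max())/2,ys.min()+1)],.208))
"
```

```text
pos [0.6895 0.0248 0.3127] rot(total share) [-0.002 -0.001  0.002] rows 1 | then shift in turned frame (total share) [-0.001   0.044   0.4005] rows 3 t 36.23 F [-1.2 -0.3 -0.8] w 0.0234
162 158
small 196.6831955922865 287.55371900826447
bar px before 282 329 148 160 [[0.70902708 0.03484509 0.208     ]]
```

>>> apply_moves(
  xyz=[
    [0, 0.046, 0],
    [0, 0, 0.1],
    [0, 0, 0.05],
    [0, 0, 0],
    [0, 0, 0],
  ],
  rot=[
    [0, 0, 0],
    [0, 0, 0],
    [0, 0, 0],
    [0, 0, 0],
    [0, 0, 0],
  ],
  hand=[-0.45, -0.45, -0.45, -0.45, -0.45],
)

```text
clock: 36.95
position: [0.7004, 0.0243, 0.2722]
ee_rot: [0.001, 0.694, 0.72, 0.001]
contact_force: [0.1, -0.4, 0.2]
width: 0.0238
gripper_force: 0.0
```

```bash
python3 -c "
from h import *
goto((.7033,.027,.1925),.0365)
g=get_image('side'); cv2.imwrite('pics/s8.png',cv2.cvtColor(cv2.resize(g['pixels'][150:270,300:420],None,fx=5,fy=5,interpolation=2),4))"
```

```text
pos [0.7004 0.0243 0.2722] rot(total share) [0.002 0.    0.   ] rows 1 | then shift in turned frame (total share) [0.0086 0.0099 0.2658] rows 2 t 36.95 F [ 0.1 -0.4  0.2] w 0.0238
```

View pics/s8.png

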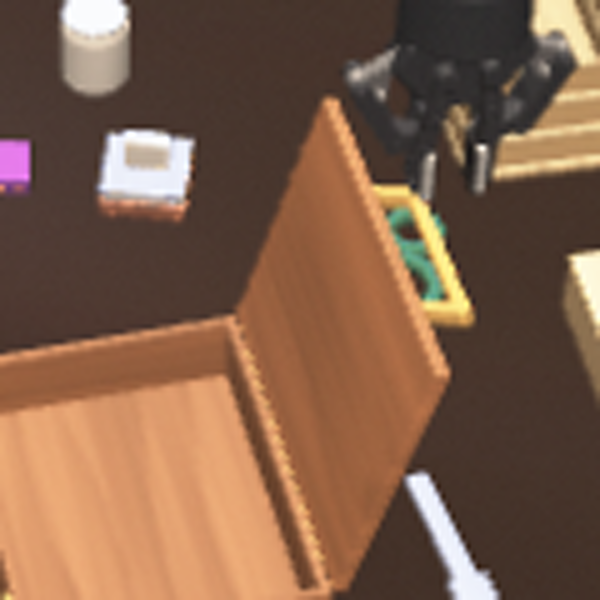

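The fingers at (428,190) and (480,180) straddle the bar line at (448,250), and the case is empty. Lowering.

>>> apply_moves(
  xyz=[
    [0.006, 0.008, 0.06],
    [0, 0, 0.06],
    [0, 0, 0.06],
    [0, 0, 0.05],
    [0, 0, 0.03],
    [0, 0, 0],
    [0, 0, 0],
  ],
  rot=[
    [0, 0, 0],
    [0, 0, 0],
    [0, 0, 0],
    [0, 0, 0],
    [0, 0, 0],
    [0, 0, 0],
    [0, 0, 0],
  ],
  hand=[-0.45, -0.45, -0.45, -0.45, -0.45, -0.45, -0.45],
)

```text
clock: 37.88
position: [0.7033, 0.0266, 0.1954]
ee_rot: [0.001, 0.694, 0.72, 0.001]
contact_force: [-2.0, -0.6, 7.9]
width: 0.0237
gripper_force: 3.3
```

>>> apply_moves(
  xyz=[
    [0, 0, 0],
    [0, 0, 0],
    [0, 0, 0],
    [0, 0, 0],
    [0, 0, 0],
    [0, 0, 0],
  ],
  rot=[
    [0, 0, 0],
    [0, 0, 0],
    [0, 0, 0],
    [0, 0, 0],
    [0, 0, 0],
    [0, 0, 0],
  ],
  hand=[-0.6, -0.8, -1, -1, -1, -1],
  force=25,
)

```text
clock: 38.62
position: [0.7031, 0.0265, 0.1934]
ee_rot: [0.001, 0.694, 0.72, 0.0]
contact_force: [0.1, 0.0, 5.4]
width: 0.0089
gripper_force: 24.5
```

```bash
python3 -c "
from h import *
goto((.7033,.027,.1925),.0365)
import numpy as np
f=np.arctan2(47,172)+np.linspace(1.85,0,19); r=np.hypot(172,47)
y=-r*np.cos(f)/300; z=-r*np.sin(f)/300
d=np.round(np.c_[0*y,y-y[0],z-z[0]],3); d=np.diff(d,axis=0).round(3); print(d.tolist())"
```

```text
pos [0.7031 0.0265 0.1934] rot(total share) [0.001 0.    0.001] rows 1 | then shift in turned frame (total share) [0.0017 0.0006 0.0031] rows 1 t 38.62 F [0.1 0.  5.4] w 0.0089
[[0.0, -0.054, -0.029], [0.0, -0.056, -0.023], [0.0, -0.059, -0.018], [0.0, -0.06, -0.011], [0.0, -0.061, -0.005], [-0.0, -0.061, 0.001], [0.0, -0.06, 0.008], [0.0, -0.06, 0.013], [0.0, -0.058, 0.02], [0.0, -0.055, 0.025], [0.0, -0.053, 0.031], [0.0, -0.049, 0.037], [0.0, -0.045, 0.041], [0.0, -0.041, 0.045], [0.0, -0.035, 0.05], [0.0, -0.031, 0.053], [0.0, -0.025, 0.055], [0.0, -0.019, 0.058]]
```

>>> apply_moves(
  xyz=[
    [0.0, -0.054, -0.029],
    [0.0, -0.056, -0.023],
    [0.0, -0.059, -0.018],
    [0.0, -0.06, -0.011],
    [0.0, -0.061, -0.005],
    [0.0, -0.061, 0.001],
    [0.0, -0.06, 0.008],
  ],
  rot=[
    [0, 0, 0],
    [0, 0, 0],
    [0, 0, 0],
    [0, 0, 0],
    [0, 0, 0],
    [0, 0, 0],
    [0, 0, 0],
  ],
  hand=[-1, -1, -1, -1, -1, -1, -1],
)

```text
clock: 39.5
position: [0.5767, 0.0201, 0.2156]
ee_rot: [0.0, 0.694, 0.72, -0.002]
contact_force: [0.8, -4.2, 2.8]
width: 0.0092
gripper_force: 25.8
```

>>> apply_moves(
  xyz=[
    [0.0, -0.06, 0.013],
    [0.0, -0.058, 0.02],
    [0.0, -0.055, 0.025],
    [0.0, -0.053, 0.031],
    [0.0, -0.049, 0.037],
    [0.0, -0.045, 0.041],
    [0, 0, 0],
  ],
  rot=[
    [0, 0, 0],
    [0, 0, 0],
    [0, 0, 0],
    [0, 0, 0],
    [0, 0, 0],
    [0, 0, 0],
    [0, 0, 0],
  ],
  hand=[-1, -1, -1, -1, -1, -1, -1],
)

```text
clock: 40.38
position: [0.4796, 0.0156, 0.1637]
ee_rot: [-0.0, 0.693, 0.72, -0.004]
contact_force: [0.7, -7.2, -3.5]
width: 0.0087
gripper_force: 25.3
```

>>> apply_moves(
  xyz=[
    [0.0, -0.041, 0.045],
    [0.0, -0.035, 0.05],
    [0.0, -0.031, 0.053],
    [0.0, -0.025, 0.055],
    [0.0, -0.01, 0.03],
    [0, -0.006, 0.018],
    [0, 0, 0],
    [0, 0, 0],
  ],
  rot=[
    [0, 0, 0],
    [0, 0, 0],
    [0, 0, 0],
    [0, 0, 0],
    [0, 0, 0],
    [0, 0, 0],
    [0, 0, 0],
    [0, 0, 0],
  ],
  hand=[-1, -1, -1, -1, -1, -1, -1, -1],
)

```text
clock: 41.38
position: [0.4388, 0.0143, 0.0907]
ee_rot: [0.002, 0.693, 0.721, -0.001]
contact_force: [3.7, -8.0, 1.1]
width: 0.0092
gripper_force: 25.3
```

>>> apply_moves(
  xyz=[
    [0.003, 0, 0.005],
    [0.003, 0, 0.004],
    [0, 0, 0],
    [0, 0, 0],
  ],
  rot=[
    [0, 0, 0],
    [0, 0, 0],
    [0, 0, 0],
    [0, 0, 0],
  ],
  hand=[-1, -1, -1, -1],
)

```text
clock: 41.88
position: [0.4388, 0.0143, 0.0904]
ee_rot: [0.004, 0.692, 0.722, -0.003]
contact_force: [-2.6, -12.6, 22.1]
width: 0.0091
gripper_force: 27.1
```

Force rose to 22 N, so the lid is on the rim. Ease off, release, withdraw.

>>> apply_moves(
  xyz=[
    [-0.004, 0, -0.005],
    [0, 0, 0],
    [0, 0, 0],
    [0, 0, 0],
    [0, 0, -0.04],
    [0, 0, -0.08],
    [0, 0, -0.15],
    [0, 0, -0.2],
  ],
  rot=[
    [0, 0, 0],
    [0, 0, 0],
    [0, 0, 0],
    [0, 0, 0],
    [0, 0, 0],
    [0, 0, 0],
    [0, 0, 0],
    [0, 0, 0],
  ],
  hand=[-1, -0.7, -0.4, -0.1, -0.1, -0.1, -0.1, -0.1],
)

```text
clock: 42.88
position: [0.4379, 0.0175, 0.2313]
ee_rot: [-0.001, 0.694, 0.72, -0.001]
contact_force: [1.2, 0.9, -0.4]
width: 0.0386
gripper_force: 0.0
```

>>> apply_moves(
  xyz=[
    [-0.18, -0.07, 0],
    [-0.18, -0.07, 0],
    [-0.18, -0.07, 0],
    [-0.18, -0.07, 0],
    [-0.18, -0.07, 0],
    [-0.18, -0.07, 0],
    [0, 0, 0],
    [0, 0, 0],
  ],
  rot=[
    [0, 0, 0],
    [0, 0, 0],
    [0, 0, 0],
    [0, 0, 0],
    [0, 0, 0],
    [0, 0, 0],
    [0, 0, 0],
    [0, 0, 0],
  ],
  hand=[-0.1, -0.1, -0.1, -0.1, -0.1, -0.1, -0.1, -0.1],
)

```text
clock: 43.88
position: [0.3251, -0.3106, 0.2305]
ee_rot: [-0.0, 0.694, 0.72, 0.0]
contact_force: [0.2, 1.5, -0.2]
width: 0.0386
gripper_force: 0.0
```

```bash
python3 -c "
from cen import *
from stack import stack
g=get_image('top'); s=get_image('side')
m=mask(g,(22,70,150),(35,255,255)); b=blob(m,(310,274),28); ys,xs=np.nonzero(b); print('bar',xs.mean(),ys.mean(),ray(g,(xs.mean(),ys.mean()),.103),len(xs))
print('TOP');edges(g,'big',[.5811,.3379,-.2865]);edges(g,'small',[.402,.3119,-.2136]);edges(g,'obl',[.5703,-.2917,-.0775],half=24)
print('SIDE');edges(s,'big',[.579,.3365,-.2865]);edges(s,'small',[.4,.312,-.2136]);edges(s,'obl',[.5677,-.2914,-.0775],half=24)
stack(g,'obl',[.5703,-.2917,-.0775],24,fix=True)
cv2.imwrite('pics/t9.png',cv2.cvtColor(g['pixels'],4))
L=[cv2.resize(i['pixels'][v-22:v+22,u-22:u+22],(264,264),interpolation=2) for i,P in((g,[(191,218),(197,288),(433,228)]),(s,[(329,184),(281,194),(364,333)])) for u,v in P]
cv2.imwrite('pics/c9.png',cv2.cvtColor(np.vstack([np.hstack(L[:3]),np.hstack(L[3:])]),4))
"
```

```text
bar 310.29655172413794 273.6896551724138 [[0.44007311 0.01934331 0.103     ]] 145
TOP
big {('x', 'plate'): (-32.2, 32.2), ('x', 'block'): (-32.2, 33.6), ('y', 'plate'): (-28.9, 36.0), ('y', 'block'): (-29.6, 40.4)}
small {('x', 'plate'): (-23.3, 23.0), ('x', 'block'): (-24.3, 24.5), ('y', 'plate'): (-22.3, 24.2), ('y', 'block'): (-22.3, 27.8)}
obl {('x', 'plate'): (-22.6, 25.8), ('x', 'block'): (-22.4, 28.5), ('y', 'plate'): (-41.5, 39.3), ('y', 'block'): (-44.8, 38.3)}
SIDE
big {('x', 'plate'): (-33.3, 29.6), ('x', 'block'): (-35.3, 30.8), ('y', 'plate'): (-29.9, 45.2), ('y', 'block'): (-30.1, 58.9)}
small {('x', 'plate'): (-64.8, 49.5), ('x', 'block'): (-65.8, 55.2), ('y', 'plate'): (-82.3, 87.7), ('y', 'block'): (-71.1, 101.9)}
obl {('x', 'plate'): (-21.9, 24.5), ('x', 'block'): (-24.2, 26.6), ('y', 'plate'): (-38.0, 43.3), ('y', 'block'): (-37.7, 51.5)}
obl block [ 0.5703 -0.2917 -0.0775] plate-block mm [ 1.  -0.2] dyaw 0.002 rms 5.5
[[62, 46, 39], [163, 131, 120], [204, 223, 251], [223, 230, 244], [215, 215, 217]]
```

View pics/t9.png

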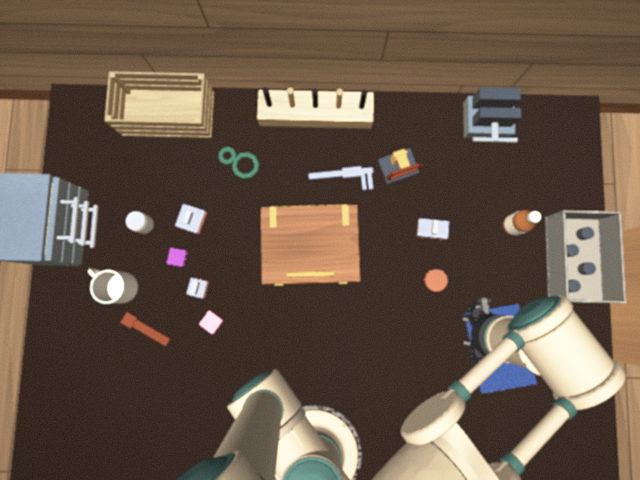

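View pics/c9.png

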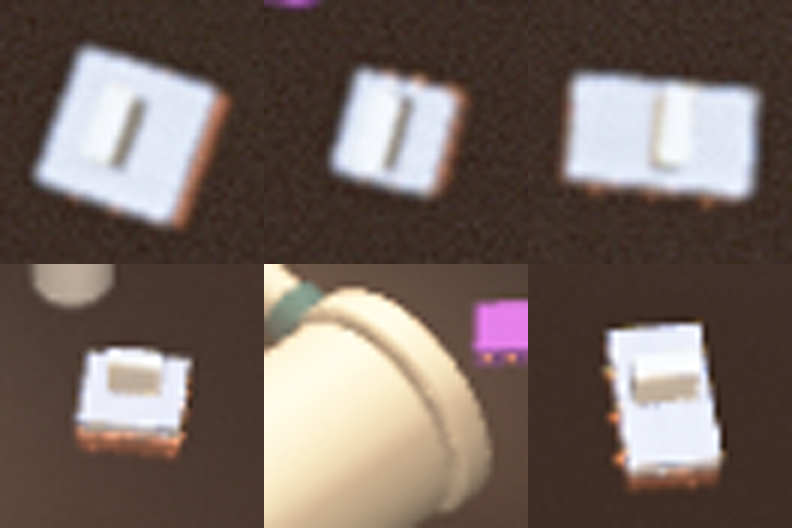

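The lid is shut (bar back at its first position to 0.1 mm). All three plates are flush within about 2 mm, and the bystanders sit at their original pixels. Handing in.

```bash
python3 -c "
from rig import job,status
print(job.sign_off()); print(status.get_state()['clock'])"
```

```text
the job is handed in; nothing more can be done
None
the job is handed in; nothing more can be done
```

The job is handed in but no verdict came back: the three plates present (large square, small square, oblong; no round one) sit flush within about 2 mm of their blocks by camera, and the lid is shut. The small square block had shifted about 5 mm with its plate on it before I closed the lid.

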